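# Hang the label gauge on its stud by the side slot

## Task

Take the flat metal label gauge off its wooden block, prop it on the sloped rest with its narrow tab upward and let go of it there so that you can take it anew by its top. Then hang it on the stand's headed stud: slide its side slot sideways over the stud to the end and let the gauge down until the stud sits at the top of the slot's upturned end, and leave it hanging straight and still, tab up. The stud may be clamped a little higher or lower than usual, so feel for it; leave the jars and the label roll where they are.

Things in the scene. Friction and masses are not known exactly. Their poses are not given: they have to be found in the camera images.
- gauge_mid (a point): Label gauge: loose flat aluminium plate, 175 mm long, 8 mm thick, 0.22 kg, starting flat on the block. Point on its centre line, mid-thickness, 60 mm from the foot edge, by its balance point. x runs along the plate to the tab, y across it to the slot's open mouth, z out of the ticked face. In these axes (mm): broad part x -60 to 57, y -30 to 30; narrow tab x 57 to 115, y -15 to 15.
- gauge_seat (a point): Where the stud's middle lies in the slot when the gauge hangs: 46 mm from gauge_mid towards the tab, on the centre line, mid-thickness; same axes. The slot, in gauge_mid axes (mm): open at the edge y = 30, 13 high (x 25 to 38), running in to y = -6.5; there it turns up to the tab into an upturned end 13 wide (y -6.5 to 6.5), closed at x = 50.
- gauge_tab (a point): Middle of the gauge's narrow tab (30 mm wide, 8 mm thick, 58 mm long): 94 mm from gauge_mid on the centre line, mid-thickness; same axes.
- block: Fixed light wooden block 120 x 32 x 45 mm high on which the gauge lies lengthwise; origin at the centre of its underside, x along its length. It is narrower than the gauge, so fingers can pass down both its sides.
- rest: Fixed steel sloped labelling rest on a 150 x 90 x 10 mm foot; origin under the foot's centre. Level x points the way the slope leans back, z up. Its flat spine (30 mm wide, 110 mm long) rises at 48 degrees to the horizontal; the face runs up along x*cos48+z*sin48 and looks to -x*sin48+z*cos48. Fingers 60 mm apart pass on both sides of the spine.
- rest_ledge (a point): Where the spine's face meets the rest's ledge, 50 mm above the bench, on the middle line; axes as rest. The ledge (50 mm wide, 26 mm deep) is square to the spine and carries the gauge's foot edge. The spine ends 110 mm up from here, so the tab of a propped gauge stands free above it.
- stud_mark (a point): Usual middle of the stud's bare shank, 135 mm above the bench. x points along the stud, level, out of the post; z up. The real stud is clamped up to 6 mm higher or lower (same x, y), unknown beforehand; it does not slip. Level steel stud 8 mm thick, bare from the post's face 14 mm behind this point to 12 mm ahead, then a round head 18 mm across, 5 mm thick.
- stand: Fixed grey stand with the stud; origin on the bench under stud_mark, same axes. Its post is 44 mm wide and 22 mm deep, its top 16 mm above stud_mark; foot 130 x 110 mm, 10 mm thick. The gauge hangs between the stud's head and the post.
- jar_a: Bystander: honey jar, 72 mm across, 74 mm high, origin at its foot. Not to be disturbed.
- jar_b: Bystander: another such honey jar. Not to be disturbed.
- label_roll: Bystander: paper label roll lying flat, 90 mm across, 30 mm high, origin at its underside. Not to be disturbed.
Things that resemble listed ones, but are neither listed nor needed, are in the scene too. What is meant by the part that bears gauge_mid is not yellow, and is the smaller of those in its own colour. Leave any blue look-alike of the stand alone.

How it is judged (in metres and radians):
On the way:
1. the gauge leans on the sloped rest, tab up, let go (contact force between gauge and rest above 0.2 N and contact force between gauge and the arm below 0.05 N and contact force between gauge and the fingers below 0.05 N and angle between gauge_mid's own x axis and vertical between 0.55 and 0.92 rad and linear speed of gauge below 0.03 m/s), for 0.2 s.
At the end, for the whole second after the job is handed in: The gauge hangs from the stud alone, which sits in the upturned end of its slot (gauge_seat within 5 mm sideways of stud_mark, within 10 mm of it in height and between head and post), its tab up within 10 degrees of vertical, its face square to the stud within 17 degrees, released and at rest (x of gauge_seat in the frame of stud_mark between -0.013 and 0.011 m and y of gauge_seat in the frame of stud_mark between -0.005 and 0.005 m and z of gauge_seat in the frame of stud_mark between -0.01 and 0.01 m and angle between gauge_mid's own x axis and vertical below 0.17 rad and angle between the z axis of gauge_mid and the x axis of stud_mark, either way round below 0.3 rad and contact force between gauge and stand above 0.5 N and linear speed of gauge below 0.03 m/s and angular speed of gauge below 0.3 rad/s); the robot touches nothing.
It fails at once if a bystander (jar or label roll) is moved more than 20 mm (distance of any of jar_a, jar_b, label_roll from where it was at the start of the episode above 0.02 m).
It also fails if it takes over 69 s, if anything falls off the work surface, if the arm or the gripper's body presses on something with over 40 N, if the wrist force passes 120 N, or if a joint passes its speed limit or range.

## Robot

A 6-joint arm with a two-finger parallel gripper is mounted at the origin on the work surface. World frame = base frame: x ahead of the robot, y to its left, z up, the work surface at z = 0. Lengths are in mm, angles in rad, forces in N, time in s.
With the tool pointing down it reaches from about 250 to 775 mm from the base axis. Payload 8.9 kg.
Tool frame: the origin (TCP) lies between the finger pads; the fingertips stand 25 mm ahead of it and the grasp point (between the pads) lies 6 mm ahead of it (tip_reach is the distance from the TCP to the fingertips, in mm); z points along the fingers, y is the line along which they close (so a half turn about z gives the same grasp; the last joint's range is limited). The gripper opens to 85 mm and grips with 20 to 120 N. Pads are 22 mm wide; open, the fingers measure 114 mm over their backs; the gripper's body (76 mm by 85 mm) begins 54 mm behind the grasp point. The pads swing forward as they close: fully open they stand 13 mm farther back than shut.
Start: joints at [1.188, 0.291, -0.153, 1.127, 0, 1.431], TCP at [126.725, 509.475, 256.305] pointing down, gripper open.
Joint ranges: [-2.52, 2.52], [-0.91, 1.74], [-1.3, 1.37], [-1.96, 2.02], [-1.52, 1.47], [-3.14, 3.14]. Speed limits (rad/s): [2.22, 2.22, 2.79, 3.14, 3.14, 3.14].

## Interface

Orientations are given as a rotation vector (axis times angle).
In Python, from station import state, camera, sign_off, tip_reach gives the robot as it stands.
- The arm moves only by the tool step_arm, never from a script. Its argument "rows" is a list of rows, each an object of numbers: "dx", "dy", "dz": the shift along the tool's x, y, z as a fraction of full scale; "rx", "ry", "rz": the turn, a rotation vector about the tool's x, y, z as a fraction of full scale; "fingers": the gripper command: -1 is shut, 1 is fully open, values between are in proportion. In form: [{"dx": .., "dy": .., "dz": .., "rx": .., "ry": .., "rz": .., "fingers": ..}, ...]. A call has 1 to 10 rows; each row is the pose to reach, as a shift and turn from the pose commanded when the call began, along the tool's axes at that moment; what a row does not reach only later rows make up. Full scale, the value 1, is 0.15 m for a shift and 45 degrees for a turn. A row lasts 1/12 s, in which the tool goes at most 41.7 mm and 7.16 degrees, less where a joint would pass 70% of its speed; a pose out of reach is approached as far as the arm can. A call with a number of a shift or a turn outside -1 to 1 is refused whole. A call with a gripper value outside its range is refused whole. The fingers move at their own pace and stop on an object; "grip_force" is the grip in N (left out, the last holds). Time passes only in rows, so rows that repeat a pose let the fingers close. It gives the time, the measured TCP pose, the force, the opening and the grip force at its end, in the units of the state.
- state(): the state, without advancing time (a new reading comes with each control period).
- camera(name): name is "scene" or "side" or "wrist"; returns a dict with "image" (384x512x3 uint8, blue, green, red), "range_z" (384x512 float32, mm along the optical axis (not along the pixel's ray), 0 where there is no reading), "K" (3x3 intrinsics, pixels), "eye" and "attitude" of the camera in the world. Camera axes: x right, y up, looking along -z (the intrinsics and any distortion apply to the point x, -y, -z); pixel columns grow to the right and rows downward; lengths in mm; the calibration is good to about 2 mm. A picture is of the moment at which its call begins.
- sign_off(): hands the job in; it is judged then, once.
The state is a dict: "time": time; "joint_positions": joint angles; "joint_velocities": joint speeds; "joint_efforts": joint torques, N m; "tool_pos": TCP position; "tool_rot": TCP orientation; "contact_force": force on the tool from outside, world axes, zero at the start; "wrist_torque": the same for the moment, N m; "gripper_width": finger opening in mm; "finger_force": force on a finger pad.
Only numpy, scipy, OpenCV 4.12 (cv2) and the standard library are available. Lean on these libraries where they do the work, as an engineer would, in place of code of your own. Each camera call takes 0.05 s, during which the arm holds its last target. There are 200 camera calls.

## Working session

There is one attempt and no reset: what is moved stays moved. The work goes in short steps, Python scripts to look and compute and a tool call to move; the robot and the scene stay as the last step left them, time stands still between calls to the robot, and variables do not carry over. Pictures are saved under pics/ and viewed, at most 10 in all, crops included, and the job is handed in when it is done.

Besides the shell and the picture viewer there is one more tool, called after "Request:" by a JSON object that holds its "op" and its "data". step_arm: Moves the arm, as the interface text tells. Its arguments: {"type":"object","properties":{"rows":{"type":"array"},"grip_force":{"type":"number"}},"required":["rows"]}

```bash
ls; mkdir -p pics; cat > h.py <<'E'
import numpy as np,cv2
from scipy.spatial.transform import Rotation as R
from station import state,camera,sign_off,tip_reach
def att(c):
    a=np.array(c["attitude"],float)
    return a if a.shape==(3,3) else (R.from_rotvec(a).as_matrix() if a.size==3 else R.from_quat(a).as_matrix())
def cloud(c):
    K=c["K"];h,w=c["range_z"].shape
    v,u=np.mgrid[:h,:w];z=c["range_z"]
    P=np.stack([(u-K[0][2])/K[0][0]*z,-(v-K[1][2])/K[1][1]*z,-z],-1)
    W=P@att(c).T+np.array(c["eye"]);W[z==0]=np.nan
    return W
def ray(c,u,v,h):
    K=c["K"];d=att(c)@np.array([(u-K[0][2])/K[0][0],-(v-K[1][2])/K[1][1],-1.]);e=np.array(c["eye"]);return e+d*(h-e[2])/d[2]
E
python3 - <<'E'
from h import *
for n in("scene","side"):
    c=camera(n);cv2.imwrite(f"pics/{n}0.png",c["image"]);np.savez(f"{n}0.npz",**{k:np.array(v) for k,v in c.items()})
    print(n,c.keys(),c["eye"],c["attitude"],c["K"])
print(state())
E
```

```text
pics
scene dict_keys(['image', 'range_z', 'K', 'eye', 'attitude']) [1074.47791714 -899.37119774  863.49044487] [0.94288635 0.25879102 0.51640319] [[444.91851665   0.         251.58184346]
 [  0.         444.91851665 185.9130703 ]
 [  0.           0.           1.        ]]
side dict_keys(['image', 'range_z', 'K', 'eye', 'attitude']) [ 382.42218965 -962.70957608  782.11520372] [ 0.98204746 -0.06386954 -0.15859441] [[434.9205854    0.         269.31809016]
 [  0.         434.9205854  189.47354812]
 [  0.           0.           1.        ]]
{'time': 0.1, 'joint_positions': array([ 1.18772415e+00,  2.91242072e-01, -1.54066360e-01,  1.12670690e+00,
       -1.65156059e-05,  1.43151987e+00]), 'joint_velocities': array([ 0.0008103 , -0.00173682,  0.00201156, -0.00020892,  0.00045228,
       -0.00037307]), 'joint_efforts': array([ 2.28804282e-03, -5.37976956e+01,  3.31919932e+01,  9.26303241e-03,
       -2.32104339e-04,  1.82804683e-06]), 'tool_pos': array([126.5754299 , 509.12463163, 255.77451392]), 'tool_rot': array([-3.81969322e-01, -3.11798380e+00,  1.85639773e-03]), 'contact_force': array([ 0.12044186,  0.17790914, -0.68705822]), 'wrist_torque': array([ 0.02257558, -0.01254814,  0.03187175]), 'finger_force': 0.0, 'gripper_width': 85.20277573044095}
```

View pics/scene0.png

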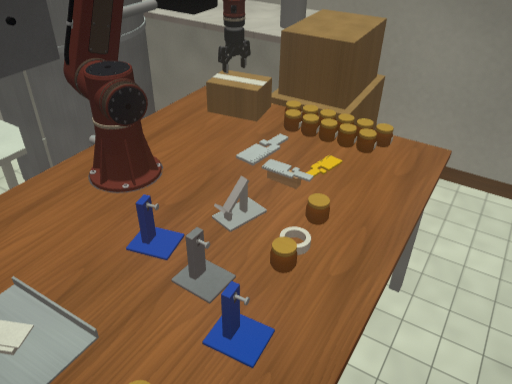

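View pics/side0.png

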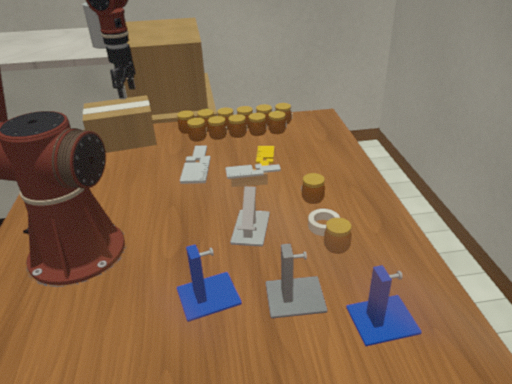

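Grey gauge on its block is at scene (285,172)/side (252,172). A larger grey plate lies on the bench at scene (262,148). The rest is at scene (238,205), and the grey stand at scene (200,265)/side (290,285) has its stud pointing towards +x.

```bash
python3 - <<'E'
from h import *
np.set_printoptions(precision=1,suppress=True)
def rect(P): 
    (c,s,a)=cv2.minAreaRect(P[:,:2].astype(np.float32)); return np.array(c),s,a
for n,g,r,s in(("scene",(258,155,318,190),(205,172,270,232),(170,222,238,300)),("side",(220,155,285,190),(228,180,274,246),(262,235,330,318))):
    d=np.load(n+"0.npz");W=cloud(d);im=d["image"];hsv=cv2.cvtColor(im,cv2.COLOR_BGR2HSV)
    grey=hsv[...,1]<70
    def cut(b,lo,hi):
        m=np.zeros(grey.shape,bool);m[b[1]:b[3],b[0]:b[2]]=1
        return m&grey&(W[...,2]>lo)&(W[...,2]<hi)
    m=cut(g,42,66);P=W[m];print(n,"gauge",len(P),np.median(P[:,2]),P.mean(0),*rect(P))
    m=cut(r,3,20);P=W[m];print("rest foot",len(P),np.median(P[:,2]),*rect(P))
    m=cut(r,25,150);P=W[m];print("rest up",len(P),P.min(0),P.max(0));
    for lo in range(30,150,15):
        Q=P[(P[:,2]>lo)&(P[:,2]<lo+15)]
        if len(Q)>3: print(lo,len(Q),Q.mean(0),rect(Q)[1:])
    m=cut(s,3,20);P=W[m];print("stand foot",len(P),np.median(P[:,2]),*rect(P))
    m=cut(s,30,170);P=W[m];print("stand up",P.min(0),P.max(0))
    for lo in range(30,165,12):
        Q=P[(P[:,2]>lo)&(P[:,2]<lo+12)]
        if len(Q)>3: print(lo,len(Q),Q.mean(0),Q.min(0),Q.max(0),rect(Q)[1:])
E
```

```text
scene gauge 482 53.99088391095552 [507.5 245.   53.6] [514.2 251.8] (178.06637573242188, 69.98712158203125) 1.5932735204696655
rest foot 752 11.330553419553837 [462.5  15. ] (153.3466796875, 122.83894348144531) 71.80414581298828
rest up 572 [431.  -71.4  25.3] [495.8  34.2 134.4]
30 39 [481.6  10.7  37.7] ((80.28602600097656, 23.236438751220703), 84.34099578857422)
45 97 [473.2 -20.7  53.9] ((96.4430160522461, 46.55677795410156), 65.02093505859375)
60 134 [466.7 -29.   66.7] ((106.54335021972656, 47.555152893066406), 64.33634948730469)
75 89 [474.7  -4.9  82.5] ((61.21330642700195, 33.684059143066406), 76.67680358886719)
90 78 [477.2   3.3  97.6] ((44.34486389160156, 34.55284118652344), 78.58759307861328)
105 68 [478.8  12.8 112.1] ((29.26849937438965, 32.7696647644043), 77.20921325683594)
120 50 [481.   22.9 126.3] ((15.409252166748047, 30.83721923828125), 77.59881591796875)
stand foot 1455 11.192021475019828 [ 512. -201.] (200.2676544189453, 298.5432434082031) 41.786766052246094
stand up [ 510.7 -389.3   30.2] [ 719.1 -244.7  155.2]
30 54 [ 531.3 -272.6   35.9] [ 514.6 -289.4   30.
[... 3312 characters left out ...]
145538330078125)
102 44 [ 520.5 -284.9  108.9] [ 511.9 -290.3  103. ] [ 531.6 -252.2  113.9] ((16.96725845336914, 40.766265869140625), 26.99715232849121)
114 46 [ 520.1 -283.3  120.3] [ 512.1 -290.3  114.5] [ 531.3 -251.1  126. ] ((16.168283462524414, 42.625892639160156), 25.221675872802734)
126 94 [ 537.3 -277.   132.5] [ 511.9 -290.2  126.6] [ 565.5 -250.5  138. ] ((36.93480682373047, 54.672019958496094), 78.838134765625)
138 91 [ 524.6 -275.3  145.3] [ 512.  -289.8  138. ] [ 565.4 -245.5  150. ] ((44.35169982910156, 52.79697036743164), 87.23750305175781)
150 104 [ 523.7 -268.5  151.3] [ 512.7 -289.2  150. ] [ 534.3 -245.5  153.3] ((43.639644622802734, 21.46306800842285), 89.1712646484375)
```

```bash
cat >> h.py <<'E'
def go(p,Rm,s=None):
    "print the row values to bring the TCP to p with attitude Rm"
    s=s or state();R0=R.from_rotvec(s["tool_rot"])
    d=R0.inv().apply(np.array(p)-s["tool_pos"])/150
    w=(R0.inv()*R.from_matrix(Rm)).as_rotvec()/np.radians(45)
    n=max(1,np.abs(d).max(),np.abs(w).max())
    rows=max(np.linalg.norm(d)*150/41.7,np.linalg.norm(w)*45/7.16)
    print("d",np.round(d,3),"w",np.round(w,3),"calls",round(n,2),"rows",round(rows,1))
def att_tool(z,y):
    z=np.array(z,float);z/=np.linalg.norm(z);y=np.array(y,float);y-=z*(y@z);y/=np.linalg.norm(y)
    return np.column_stack([np.cross(y,z),y,z])
E
python3 - <<'E'
from h import *
np.set_printoptions(precision=3,suppress=True)
s=state();M=R.from_rotvec(s["tool_rot"]).as_matrix();print(M)
c=camera("wrist");A=att(c);print("cam in tool",M.T@(np.array(c["eye"])-s["tool_pos"]),"\n",M.T@A, c["K"])
for y in([0,1,0],[0,-1,0]): go([490,190,260],att_tool([0,0,-1],y))
E
```

```text
[[-0.97   0.241 -0.   ]
 [ 0.241  0.97  -0.001]
 [ 0.    -0.001 -1.   ]]
cam in tool [  68.321   -0.948 -117.815] 
 [[ 0.001  0.963  0.27 ]
 [ 1.    -0.001  0.   ]
 [ 0.     0.27  -0.963]] [[274.101   0.    251.058]
 [  0.    274.101 193.732]
 [  0.      0.      1.   ]]
d [-2.865 -1.48  -0.026] w [-0.001 -0.    -0.31 ] calls 2.86 rows 11.6
d [-2.865 -1.48  -0.026] w [-0.     0.002  3.69 ] calls 3.69 rows 23.2
```

Request:
{"op": "step_arm", "data": {"rows": [{"dx":-0.25,"dy":-0.1,"fingers":1},{"dx":-0.5,"dy":-0.2,"fingers":1},{"dx":-0.75,"dy":-0.3,"fingers":1},{"dx":-1,"dy":-0.4,"fingers":1}]}}

```text
$.rows[0]: bad value
```

Request:
{"op": "step_arm", "data": {"rows": [{"dx":-0.25,"dy":-0.1,"fingers":1},{"dx":-0.5,"dy":-0.2,"fingers":1},{"dx":-0.75,"dy":-0.3,"fingers":1},{"dx":-1,"dy":-0.4,"fingers":1}]}}

```text
$.rows[0]: bad value
```

Request:
{"op": "step_arm", "data": {"rows": [{"dx":-0.25,"dy":-0.1,"rz":-0.1,"fingers":1},{"dx":-0.5,"dy":-0.2,"rz":-0.2,"fingers":1},{"dx":-0.75,"dy":-0.31,"rz":-0.31,"fingers":1},{"dx":-0.75,"dy":-0.31,"rz":-0.31,"fingers":1},{"dx":-0.75,"dy":-0.31,"rz":-0.31,"fingers":1}]}}

```text
$.rows[0]: bad value
```

```bash
python3 - <<'E'
from h import *
np.set_printoptions(precision=3,suppress=True)
s=state();print(s["tool_pos"],R.from_rotvec(s["tool_rot"]).as_matrix(),s["joint_positions"],s["time"])
c=camera("wrist");cv2.imwrite("pics/w1.png",c["image"]);np.savez("w1.npz",**{k:np.array(v) for k,v in c.items()})
E
```

```text
[126.628 509.187 255.872] [[-0.97   0.241 -0.   ]
 [ 0.241  0.97  -0.001]
 [ 0.    -0.001 -1.   ]] [ 1.188  0.291 -0.154  1.127 -0.     1.432] 0.15
```

View pics/w1.png

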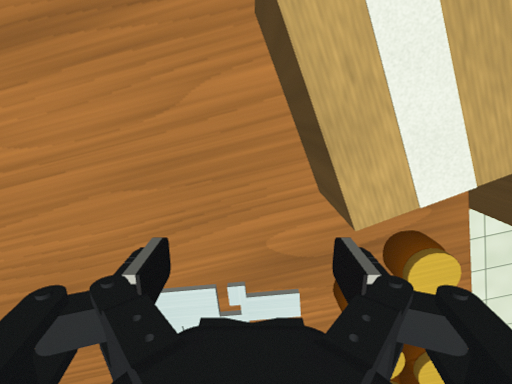

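The rows were refused because every key is needed, so the arm is still at its start. This picture shows only the large look-alike at (230,305) and the carton.

Request:
{"op": "step_arm", "data": {"rows": [{"dx":-0.25,"dy":-0.1,"dz":0,"rx":0,"ry":0,"rz":0,"fingers":1},{"dx":-0.5,"dy":-0.2,"dz":0,"rx":0,"ry":0,"rz":0,"fingers":1},{"dx":-0.75,"dy":-0.3,"dz":0,"rx":0,"ry":0,"rz":0,"fingers":1},{"dx":-1,"dy":-0.4,"dz":0,"rx":0,"ry":0,"rz":0,"fingers":1}]}}

```text
time: 0.53
tool_pos: [258.7, 413.9, 256.2]
tool_rot: [0.38, 3.118, -0.0]
contact_force: [0.3, 1.0, -0.5]
gripper_width: 85.3
finger_force: 0.0
```

Request:
{"op": "step_arm", "data": {"rows": [{"dx":-0.25,"dy":-0.1,"dz":0,"rx":0,"ry":0,"rz":0,"fingers":1},{"dx":-0.5,"dy":-0.2,"dz":0,"rx":0,"ry":0,"rz":0,"fingers":1},{"dx":-0.75,"dy":-0.3,"dz":0,"rx":0,"ry":0,"rz":0,"fingers":1},{"dx":-1,"dy":-0.4,"dz":0,"rx":0,"ry":0,"rz":0,"fingers":1}]}}

```text
time: 0.87
tool_pos: [390.2, 319.1, 256.4]
tool_rot: [0.382, 3.118, 0.0]
contact_force: [0.8, 1.9, 0.6]
gripper_width: 85.4
finger_force: 0.0
```

Request:
{"op": "step_arm", "data": {"rows": [{"dx":-0.25,"dy":-0.1,"dz":0,"rx":0,"ry":0,"rz":-0.1,"fingers":1},{"dx":-0.5,"dy":-0.2,"dz":0,"rx":0,"ry":0,"rz":-0.2,"fingers":1},{"dx":-0.75,"dy":-0.31,"dz":0,"rx":0,"ry":0,"rz":-0.31,"fingers":1},{"dx":-0.75,"dy":-0.31,"dz":0,"rx":0,"ry":0,"rz":-0.31,"fingers":1},{"dx":-0.75,"dy":-0.31,"dz":0,"rx":0,"ry":0,"rz":-0.31,"fingers":1}]}}

```text
time: 1.28
tool_pos: [488.1, 246.7, 255.7]
tool_rot: [-0.006, -3.141, 0.0]
contact_force: [-0.9, -0.5, 0.2]
gripper_width: 85.6
finger_force: 0.0
```

```bash
python3 - <<'E'
from h import *
np.set_printoptions(precision=3,suppress=True)
s=state();print(s["tool_pos"],R.from_rotvec(s["tool_rot"]).as_matrix(),s["joint_positions"],s["time"])
c=camera("wrist");cv2.imwrite("pics/w2.png",c["image"]);np.savez("w2.npz",**{k:np.array(v) for k,v in c.items()})
E
```

```text
[488.109 246.742 255.717] [[-1.     0.004 -0.001]
 [ 0.004  1.    -0.   ]
 [ 0.001 -0.    -1.   ]] [ 0.334  0.333 -0.094  1.144 -0.     0.338] 1.2833
```

View pics/w2.png

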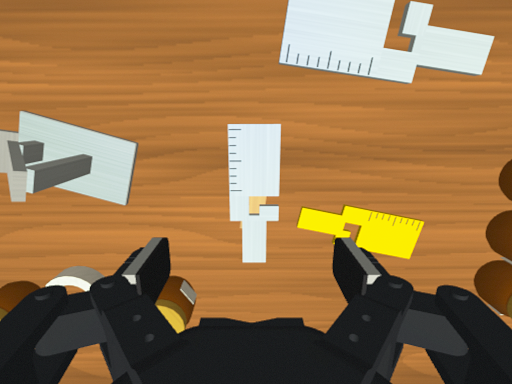

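The ticked face is up, the tab points to image-down (+x) and the slot mouth opens image-right (+y). Gauge corners are near (228,124), (281,124) and the tab end at (254,262). The rest is at the left, around (75,165).

```bash
python3 - <<'E'
from h import *
np.set_printoptions(precision=1,suppress=True)
d=np.load("w2.npz");W=cloud(d);hsv=cv2.cvtColor(d["image"],cv2.COLOR_BGR2HSV)
m=np.zeros(hsv.shape[:2],np.uint8);m[100:280,215:292]=((hsv[...,1]<60)&(hsv[...,2]>150))[100:280,215:292]
m[(W[...,2]<40)]=0
P=W[m>0];print(len(P),np.median(P[:,2]))
v,u=np.nonzero(m);Q=np.array([ray(d,a,b,53) for a,b in zip(u,v)])
for A in(P,Q):
    print(A.min(0),A.max(0),cv2.minAreaRect(A[:,:2].astype(np.float32)))
    b=A[A[:,0]<470];t=A[A[:,0]>555]
    print("broad y",np.percentile(b[:,1],[1,99]),"tab y",np.percentile(t[:,1],[2,98]),"x",np.percentile(A[:,0],[.3,99.7]))
    xs=np.arange(435,475,5);e=[[A[abs(A[:,0]-x)<2.5][:,1].min(),A[abs(A[:,0]-x)<2.5][:,1].max()] for x in xs];e=np.mean(e,1);print("mid slope",np.polyfit(xs,e,1))
# rest spine: fit plane from side+scene clouds (pixels on spine face)
for n,r in(("scene",(205,172,270,232)),("side",(228,180,274,246))):
    d=np.load(n+"0.npz");W=cloud(d);hsv=cv2.cvtColor(d["image"],cv2.COLOR_BGR2HSV)
    m=np.zeros(hsv.shape[:2],bool);m[r[1]:r[3],r[0]:r[2]]=1;m&=(hsv[...,1]<70)&(W[...,2]>72)
    P=W[m]
    best=None
    rng=np.random.default_rng(0)
    for _ in range(400):
        a=P[rng.choice(len(P),3,False)];k=np.cross(a[1]-a[0],a[2]-a[0]);l=np.linalg.norm(k)
        if l<50: continue
        k/=l
        if k[2]<0:k=-k
        if not .5<k[2]<.8: continue
        i=abs((P-a[0])@k)<2
        if best is None or i.sum()>best.sum(): best=i
    S=P[best];c0=S.mean(0);U,D,V=np.linalg.svd(S-c0);k=V[2]*np.sign(V[2][2]);ax=V[0]*np.sign(V[0][2])
    print(n,"spine",len(S),len(P),"n",k,"incl",np.degrees(np.arccos(k[2])),"azi n",np.degrees(np.arctan2(-k[1],-k[0])),"axis",ax,np.degrees(np.arctan2(ax[1],ax[0])),"c",c0,"ext",np.percentile((S-c0)@V[0],[1,99]),np.percentile((S-c0)@V[1],[1,99]),S.max(0))
    # stud
E
```

```text
5434 nan
[nan nan nan] [nan nan nan] ((nan, nan), (0.0, 0.0), 0.0)
broad y [219.9 278.7] tab y [235.  263.3] x [nan nan]
mid slope [ -0.  250.3]
[427.3 219.2  53. ] [600.6 279.3  53. ] ((513.9301147460938, 249.24220275878906), (59.987571716308594, 173.3194122314453), 89.96064758300781)
broad y [219.9 278.7] tab y [235.  263.3] x [427.3 600.5]
mid slope [ -0.  250.2]
scene spine 145 302 n [-0.3 -0.7  0.7] incl 48.69950769197485 azi n 66.12687149912925 axis [0.1 0.7 0.7] 77.31159295138818 c [474.2   2.5 102.8] ext [-40.   39.7] [-15.6  17.9] [494.3  33.  134.4]
side spine 203 326 n [-0.2 -0.7  0.7] incl 47.58364925729706 azi n 71.95273285564419 axis [0.2 0.6 0.7] 74.38319964720742 c [471.5   3.5 101.4] ext [-39.3  38.2] [-15.1  13.9] [493.4  31.6 131.7]
```

```bash
python3 - <<'E'
from h import *
np.set_printoptions(precision=1,suppress=True)
d=np.load("w2.npz");hsv=cv2.cvtColor(d["image"],cv2.COLOR_BGR2HSV);W=cloud(d)
m=np.zeros(hsv.shape[:2],np.uint8);m[95:220,0:150]=((hsv[...,1]<60)&(hsv[...,2]>60))[95:220,0:150]
m=cv2.morphologyEx(m,cv2.MORPH_OPEN,np.ones((3,3)));cn=max(cv2.findContours(m,0,2)[0],key=cv2.contourArea)
ap=cv2.approxPolyDP(cn,3,True)[:,0];
for a in ap: print(a,ray(d,*a,10)[:2],W[a[1],a[0]])
for n in("scene","side"):
    d=np.load(n+"0.npz");W=cloud(d);m=(W[...,0]>538)&(W[...,0]<572)&(abs(W[...,1]+268)<16)&(W[...,2]>112)&(W[...,2]<162)
    P=W[m];v,u=np.nonzero(m);print(n,len(P),"px",u.min(),u.max(),v.min(),v.max())
    for x in range(538,570,4):
        i=abs(P[:,0]-x)<2
        if i.sum()>1:print(x,i.sum(),P[i].min(0),P[i].max(0))
d=np.load("side0.npz")["image"][225:320,262:330];cv2.imwrite("pics/studside.png",cv2.resize(d,None,fx=6,fy=6,interpolation=cv2.INTER_CUBIC)[:, :])
E
```

```text
[  0 130] [434.8 -78.9] [433.  -40.6  52.9]
[  0 171] [488.6 -92.4] [480.4 -51.9  53.5]
[  8 174] [492.8 -82.6] [477.7 -14.7  85.1]
[ 11 200] [529.5 -87.4] [532.2 -95.7   0.9]
[ 24 200] [529.5 -69.3] [494.3  31.7 126.5]
[ 26 191] [516.6 -63.7] [489.6  22.5 111.1]
[ 53 185] [508.2 -24.9] [490.9  28.2  81.3]
[122 204] [535.8  65.8] [536.4  64.9   8.1]
[127 202] [532.9  73.1] [533.8  71.7   6.9]
[137 143] [452.   96.4] [452.3  95.1   6.9]
[ 20 111] [411.4 -47.6] [411.4 -48.1   9.4]
[ 18 132] [437.4 -56.2] [435.9 -30.5  41. ]
scene 54 px 198 209 240 247
538 3 [ 538.  -269.9  132.5] [ 539.9 -267.6  136.5]
542 3 [ 540.6 -269.9  131.4] [ 543.9 -268.5  138. ]
546 5 [ 544.4 -272.1  130.3] [ 547.  -265.3  138.8]
550 4 [ 548.1 -271.1  131.2] [ 550.2 -265.   135.8]
554 5 [ 552.6 -272.   132.7] [ 555.3 -267.7  138.3]
558 3 [ 556.7 -270.6  133. ] [ 557.2 -265.6  135.5]
562 7 [ 561.6 -277.4  133.1] [ 563.4 -262.1  140.9]
566 24 [ 564.1 -276.7  126.1] [ 568.  -261.4  143.4]
side 60 px 294 306 251 259
538 3 [ 539.5 -269.4  130.5] [ 540.  -267.1  134.5]
542 5 [ 541.4 -271.5  131.9] [ 543.8 -267.4  134.4]
546 7 [ 544.4 -273.6  132. ] [ 547.8 -265.8  136.5]
550 6 [ 548.7 -270.9  130.3] [ 551.4 -265.6  134.5]
554 8 [ 552.7 -270.5  129.1] [ 555.9 -263.5  133.9]
558 7 [ 557.  -271.4  128.3] [ 559.8 -268.5  135.8]
562 17 [ 560.  -277.8  125. ] [ 563.8 -259.9  141.1]
566 7 [ 564.4 -277.2  130.6] [ 565.5 -264.9  140.1]
```

Request:
{"op": "step_arm", "data": {"rows": [{"dx":0.009,"dy":0.017,"dz":0.27,"rx":0,"ry":0,"rz":0,"fingers":1},{"dx":0.009,"dy":0.017,"dz":0.54,"rx":0,"ry":0,"rz":0,"fingers":1},{"dx":0.009,"dy":0.017,"dz":0.8,"rx":0,"ry":0,"rz":0,"fingers":1},{"dx":0.009,"dy":0.017,"dz":0.9,"rx":0,"ry":0,"rz":0,"fingers":1}]}}

```text
time: 1.67
tool_pos: [481.4, 251.0, 116.8]
tool_rot: [0.001, -3.136, 0.003]
contact_force: [-1.7, -0.2, 0.2]
gripper_width: 85.2
finger_force: 0.0
```

Request:
{"op": "step_arm", "data": {"rows": [{"dx":0,"dy":0,"dz":0.15,"rx":0,"ry":0,"rz":0,"fingers":1},{"dx":0,"dy":0,"dz":0.3,"rx":0,"ry":0,"rz":0,"fingers":1},{"dx":0,"dy":0,"dz":0.43,"rx":0,"ry":0,"rz":0,"fingers":1},{"dx":0,"dy":0,"dz":0.43,"rx":0,"ry":0,"rz":0,"fingers":1}]}}

```text
time: 2.0
tool_pos: [481.9, 251.1, 53.7]
tool_rot: [0.001, -3.136, 0.003]
contact_force: [-0.3, -0.3, 0.3]
gripper_width: 85.6
finger_force: 0.0
```

Request:
{"op": "step_arm", "data": {"rows": [{"dx":0,"dy":0,"dz":0,"rx":0,"ry":0,"rz":0,"fingers":-0.2},{"dx":0,"dy":0,"dz":0,"rx":0,"ry":0,"rz":0,"fingers":-0.2},{"dx":0,"dy":0,"dz":0,"rx":0,"ry":0,"rz":0,"fingers":-0.2},{"dx":0,"dy":0,"dz":0,"rx":0,"ry":0,"rz":0,"fingers":-0.2},{"dx":0,"dy":0,"dz":0,"rx":0,"ry":0,"rz":0,"fingers":-0.2},{"dx":0,"dy":0,"dz":0,"rx":0,"ry":0,"rz":0,"fingers":-0.2}], "grip_force": 60}}

```text
time: 2.5
tool_pos: [486.0, 251.6, 58.6]
tool_rot: [0.0, 3.14, 0.002]
contact_force: [-2.4, 1.2, 6.5]
gripper_width: 58.2
finger_force: 65.1
```

Request:
{"op": "step_arm", "data": {"rows": [{"dx":0,"dy":0,"dz":-0.1,"rx":0,"ry":0,"rz":0,"fingers":-0.2},{"dx":0,"dy":0,"dz":-0.35,"rx":0,"ry":0,"rz":0,"fingers":-0.2},{"dx":0,"dy":0,"dz":-0.6,"rx":0,"ry":0,"rz":0,"fingers":-0.2},{"dx":0,"dy":0,"dz":-0.85,"rx":0,"ry":0,"rz":0,"fingers":-0.2},{"dx":0,"dy":0,"dz":-1,"rx":0,"ry":0,"rz":0,"fingers":-0.2},{"dx":0,"dy":0,"dz":-1,"rx":0,"ry":0,"rz":0,"fingers":-0.2}]}}

```text
time: 3.0
tool_pos: [488.2, 252.1, 213.2]
tool_rot: [0.0, 3.132, 0.005]
contact_force: [1.4, -0.3, -2.6]
gripper_width: 58.5
finger_force: 66.2
```

```bash
cat >> h.py <<'E'
az=np.radians(74);c48,s48=np.cos(np.radians(48)),np.sin(np.radians(48))
U=np.array([c48*np.cos(az),c48*np.sin(az),s48]);N=np.array([-s48*np.cos(az),-s48*np.sin(az),c48]);Y=np.cross(N,U)
LED=np.array([459.9,-42,50])
def prop(off_u,off_n): # TCP pose with gauge held as on the block
    return LED+(60+off_u-.8)*U+(4+9.6+off_n)*N, att_tool(-N,Y)
E
python3 - <<'E'
from h import *
s=state();print(s["tool_pos"],s["gripper_width"],s["finger_force"],s["contact_force"])
p,Rm=prop(25,70);print(p,prop(0,0)[0]);go(p,Rm)
c=camera("wrist");cv2.imwrite("pics/w3.png",c["image"])
E
```

```text
[488.15767319 252.07526744 213.24752367] 58.49974106160627 66.15747213363647 [ 1.42795807 -0.29653798 -2.60386448]
[458.30513184 -47.56196625 168.512113  ] [468.03289029 -13.63724092 103.09434991]
d [ 0.201 -1.999  0.29 ] w [-0.69  -0.898 -1.539] calls 2.0 rows 12.0
```

View pics/w3.png

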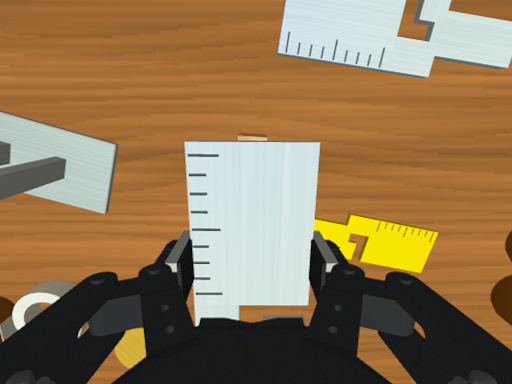

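The gauge is held squarely by its broad part: foot edge at row 142, pads at columns 185 and 318. Now to yaw and tilt it towards the rest.

Request:
{"op": "step_arm", "data": {"rows": [{"dx":0.02,"dy":-0.16,"dz":0.0,"rx":-0.06,"ry":-0.075,"rz":-0.13,"fingers":-0.2},{"dx":0.03,"dy":-0.33,"dz":0.0,"rx":-0.115,"ry":-0.15,"rz":-0.257,"fingers":-0.2},{"dx":0.05,"dy":-0.5,"dz":0.0,"rx":-0.173,"ry":-0.225,"rz":-0.385,"fingers":-0.2},{"dx":0.07,"dy":-0.67,"dz":0.0,"rx":-0.23,"ry":-0.3,"rz":-0.513,"fingers":-0.2},{"dx":0.08,"dy":-0.83,"dz":0.0,"rx":-0.288,"ry":-0.374,"rz":-0.64,"fingers":-0.2},{"dx":0.1,"dy":-1,"dz":0.0,"rx":-0.345,"ry":-0.449,"rz":-0.77,"fingers":-0.2},{"dx":0.1,"dy":-1,"dz":0.0,"rx":-0.345,"ry":-0.449,"rz":-0.77,"fingers":-0.2}]}}

```text
time: 3.63
tool_pos: [468.7, 97.9, 205.4]
tool_rot: [-0.839, 2.639, 0.376]
contact_force: [-0.2, 0.1, -2.2]
gripper_width: 58.5
finger_force: 66.3
```

```bash
python3 - <<'E'
from h import *
s=state();print(s["tool_pos"],s["joint_positions"],s["contact_force"])
p,Rm=prop(25,70);go(p,Rm)
E
```

```text
[468.69123988  97.92574642 205.43497874] [-0.20110291  0.07921886 -0.65117511  0.65647708  0.40086178 -0.77960186] [-0.18238103  0.05036811 -2.19658988]
d [ 0.641 -0.76  -0.132] w [-0.339 -0.458 -0.773] calls 1 rows 6.0
```

```bash
python3 - <<'E'
from h import *
p,Rm=prop(40,110);print(p);go(p,Rm);go([468.7,60,250],Rm)
E
```

```text
[452.87815372 -66.48808814 206.42450963]
d [ 0.631 -0.802 -0.414] w [-0.339 -0.458 -0.773] calls 1 rows 6.0
d [ 0.009 -0.157 -0.357] w [-0.339 -0.458 -0.773] calls 1 rows 6.0
```

Request:
{"op": "step_arm", "data": {"rows": [{"dx":0.01,"dy":-0.16,"dz":-0.2,"rx":-0.056,"ry":-0.076,"rz":-0.128,"fingers":-0.2},{"dx":0.1,"dy":-0.3,"dz":-0.35,"rx":-0.113,"ry":-0.153,"rz":-0.257,"fingers":-0.2},{"dx":0.25,"dy":-0.43,"dz":-0.41,"rx":-0.169,"ry":-0.229,"rz":-0.386,"fingers":-0.2},{"dx":0.4,"dy":-0.56,"dz":-0.41,"rx":-0.226,"ry":-0.305,"rz":-0.515,"fingers":-0.2},{"dx":0.54,"dy":-0.7,"dz":-0.41,"rx":-0.283,"ry":-0.382,"rz":-0.644,"fingers":-0.2},{"dx":0.63,"dy":-0.8,"dz":-0.41,"rx":-0.339,"ry":-0.458,"rz":-0.773,"fingers":-0.2},{"dx":0.63,"dy":-0.8,"dz":-0.41,"rx":-0.339,"ry":-0.458,"rz":-0.773,"fingers":-0.2},{"dx":0.63,"dy":-0.8,"dz":-0.41,"rx":-0.339,"ry":-0.458,"rz":-0.773,"fingers":-0.2}]}}

```text
time: 4.3
tool_pos: [453.8, -65.0, 206.1]
tool_rot: [-1.438, 1.917, 0.641]
contact_force: [0.2, -0.2, -3.1]
gripper_width: 58.4
finger_force: 66.8
```

```bash
python3 - <<'E'
from h import *
s=state();print(s["tool_pos"],s["joint_positions"],s["contact_force"])
go(*prop(12,15));
np.set_printoptions(precision=1,suppress=True)
for n in("scene","side"):
    c=camera(n);np.savez(n+"1.npz",**{k:np.array(v) for k,v in c.items()});im=c["image"]
    cv2.imwrite(f"pics/{n}1.png",im)
    if n=="scene": A=im[90:270,130:330]
    else: B=im[90:270,160:360]
cv2.imwrite("pics/c1.png",np.hstack([cv2.resize(x,(400,360),interpolation=cv2.INTER_CUBIC) for x in(A,B)]))
E
```

```text
[453.83102441 -65.01462775 206.13718999] [-0.76946954  0.45709095 -0.3692209   1.22323851  0.71556084 -2.23876351] [ 0.219568   -0.24399055 -3.05384433]
d [0.192 0.004 0.624] w [-0.003 -0.001 -0.004] calls 1 rows 2.3
```

View pics/c1.png

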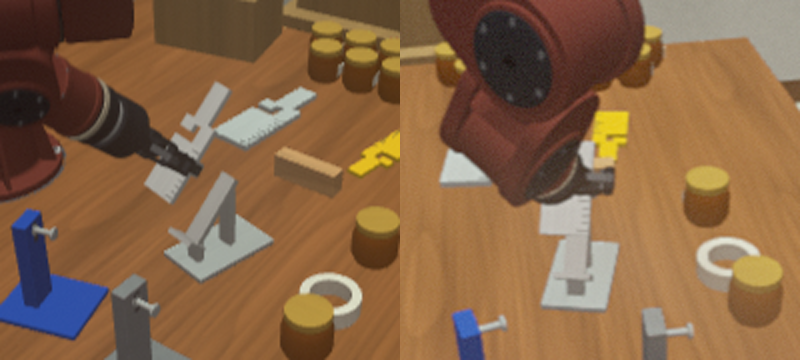

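The gauge hangs parallel to the spine in both views, with its foot edge at (165,185) in the left half. The jars are clear, so I'm moving in.

Request:
{"op": "step_arm", "data": {"rows": [{"dx":0.06,"dy":0,"dz":0.2,"rx":0,"ry":0,"rz":0,"fingers":-0.2},{"dx":0.12,"dy":0,"dz":0.4,"rx":0,"ry":0,"rz":0,"fingers":-0.2},{"dx":0.19,"dy":0.004,"dz":0.58,"rx":0,"ry":0,"rz":0,"fingers":-0.2},{"dx":0.19,"dy":0.004,"dz":0.62,"rx":0,"ry":0,"rz":0,"fingers":-0.2},{"dx":0.19,"dy":0.004,"dz":0.62,"rx":0,"ry":0,"rz":0,"fingers":-0.2}]}}

```text
time: 4.82
tool_pos: [466.5, -12.9, 123.6]
tool_rot: [-1.437, 1.923, 0.645]
contact_force: [0.2, 0.4, -1.7]
gripper_width: 58.2
finger_force: 66.8
```

Request:
{"op": "step_arm", "data": {"rows": [{"dx":0,"dy":0,"dz":0.03,"rx":0,"ry":0,"rz":0,"fingers":-0.2},{"dx":0,"dy":0,"dz":0.06,"rx":0,"ry":0,"rz":0,"fingers":-0.2},{"dx":0,"dy":0,"dz":0.08,"rx":0,"ry":0,"rz":0,"fingers":-0.2},{"dx":0,"dy":0,"dz":0.09,"rx":0,"ry":0,"rz":0,"fingers":-0.2}]}}

```text
time: 5.15
tool_pos: [470.8, -5.7, 115.3]
tool_rot: [-1.438, 1.921, 0.639]
contact_force: [0.4, 0.4, -2.2]
gripper_width: 58.4
finger_force: 66.8
```

```bash
python3 - <<'E'
from h import *
s=state();print(s["tool_pos"],s["contact_force"])
d=s["tool_pos"]-prop(0,0)[0];print("rel u,n,y",d@U,d@N,d@Y,"F",s["contact_force"]@np.array([U,N,Y]).T)
E
```

```text
[470.79546838  -5.65016361 115.28358136] [ 0.42942805  0.40261624 -2.17388611]
rel u,n,y 14.705251949150014 1.8846837143168438 -0.45402362032856525 F [-1.27734298 -1.83018871 -0.30181666]
```

Request:
{"op": "step_arm", "data": {"rows": [{"dx":0.03,"dy":0,"dz":0.006,"rx":0,"ry":0,"rz":0,"fingers":-0.2},{"dx":0.06,"dy":0,"dz":0.012,"rx":0,"ry":0,"rz":0,"fingers":-0.2},{"dx":0.07,"dy":0,"dz":0.012,"rx":0,"ry":0,"rz":0,"fingers":-0.2},{"dx":0.07,"dy":0,"dz":0.012,"rx":0,"ry":0,"rz":0,"fingers":-0.2}]}}

```text
time: 5.48
tool_pos: [468.8, -11.5, 105.5]
tool_rot: [-1.437, 1.921, 0.64]
contact_force: [-0.3, -1.9, -2.4]
gripper_width: 58.4
finger_force: 67.0
```

Request:
{"op": "step_arm", "data": {"rows": [{"dx":0.01,"dy":0,"dz":0,"rx":0,"ry":0,"rz":0,"fingers":-0.2},{"dx":0.02,"dy":0,"dz":0,"rx":0,"ry":0,"rz":0,"fingers":-0.2},{"dx":0.02,"dy":0,"dz":0,"rx":0,"ry":0,"rz":0,"fingers":-0.2}]}}

```text
time: 5.73
tool_pos: [468.3, -13.1, 103.6]
tool_rot: [-1.437, 1.92, 0.64]
contact_force: [-0.1, -2.1, 0.2]
gripper_width: 58.6
finger_force: 67.3
```

```bash
cat > rel.py <<'E'
from h import *
s=state();print(s["time"],s["tool_pos"])
d=s["tool_pos"]-prop(0,0)[0];print("rel u,n,y",d@U,d@N,d@Y,"F",s["contact_force"]@np.array([U,N,Y]).T)
E
python3 rel.py
```

```text
5.7333 [468.33398823 -13.14579558 103.64474231]
rel u,n,y 0.7806573486702586 -0.04445929161874501 -0.15397322050563472 F [-1.18687587  1.65611286 -0.52389723]
```

Request:
{"op": "step_arm", "data": {"rows": [{"dx":0.01,"dy":0,"dz":0,"rx":0,"ry":0,"rz":0,"fingers":-0.2},{"dx":0.015,"dy":0,"dz":0,"rx":0,"ry":0,"rz":0,"fingers":-0.2},{"dx":0.015,"dy":0,"dz":0,"rx":0,"ry":0,"rz":0,"fingers":-0.2}]}}

```text
time: 5.98
tool_pos: [468.0, -14.2, 102.4]
tool_rot: [-1.437, 1.919, 0.64]
contact_force: [-0.2, -2.4, 6.2]
gripper_width: 58.2
finger_force: 67.6
```

```bash
python3 rel.py
```

```text
5.9833 [468.00983202 -14.21175066 102.38498792]
rel u,n,y -0.9009416926497057 -0.05952774316663395 -0.13619130690220638 F [ 3.00935065  5.93503512 -0.45190096]
```

Request:
{"op": "step_arm", "data": {"rows": [{"dx":0,"dy":0,"dz":0,"rx":0,"ry":0,"rz":0,"fingers":0.6},{"dx":0,"dy":0,"dz":0,"rx":0,"ry":0,"rz":0,"fingers":0.8},{"dx":0,"dy":0,"dz":0,"rx":0,"ry":0,"rz":0,"fingers":1},{"dx":0,"dy":0,"dz":0,"rx":0,"ry":0,"rz":0,"fingers":1},{"dx":0,"dy":0,"dz":0,"rx":0,"ry":0,"rz":0,"fingers":1}]}}

```text
time: 6.4
tool_pos: [467.7, -14.2, 101.9]
tool_rot: [-1.438, 1.92, 0.641]
contact_force: [-0.2, 0.7, 0.1]
gripper_width: 85.5
finger_force: 0.0
```

Request:
{"op": "step_arm", "data": {"rows": [{"dx":0,"dy":0,"dz":-0.1,"rx":0,"ry":0,"rz":0,"fingers":1},{"dx":0,"dy":0,"dz":-0.3,"rx":0,"ry":0,"rz":0,"fingers":1},{"dx":0,"dy":0,"dz":-0.55,"rx":0,"ry":0,"rz":0,"fingers":1},{"dx":0,"dy":0,"dz":-0.8,"rx":0,"ry":0,"rz":0,"fingers":1},{"dx":0,"dy":0,"dz":-0.8,"rx":0,"ry":0,"rz":0,"fingers":1}]}}

```text
time: 6.82
tool_pos: [444.0, -104.4, 185.6]
tool_rot: [-1.438, 1.921, 0.632]
contact_force: [1.0, -0.9, -0.0]
gripper_width: 85.5
finger_force: 0.0
```

```bash
python3 - <<'E'
from h import *
s=state();print(s["tool_pos"],s["contact_force"],s["gripper_width"])
for n in("scene","side","wrist"):
    c=camera(n);np.savez(n+"2.npz",**{k:np.array(v) for k,v in c.items()})
    if n=="scene":A=cv2.resize(c["image"][90:270,130:330],(400,360))
    if n=="wrist":B=cv2.resize(c["image"],(400,300))
cv2.imwrite("pics/c2.png",np.hstack([A,np.vstack([B,np.zeros((60,400,3),np.uint8)])]))
# new pose options: TCP on tab, tool tilted
tab=LED+154*U+4*N
for t in(0,21,42):
    z=-(np.cos(np.radians(t))*np.array([0,0,1])+np.sin(np.radians(t))*np.array([np.cos(az),np.sin(az),0]))
    for y in(Y,-Y):
        M=att_tool(z,y);print(t,y is Y);go(tab-z*106,M)
E
```

```text
[ 443.97431495 -104.43165513  185.61754864] [ 0.98910445 -0.88039986 -0.0136851 ] 85.52010221675475
0 True
d [-1.166  0.006  0.384] w [ 1.000e-03  1.062e+00 -8.000e-03] calls 1.17 rows 6.7
0 False
d [-1.166  0.006  0.384] w [ 1.617e+00 -1.000e-03  3.650e+00] calls 3.65 rows 25.1
21 True
d [-1.301  0.007  0.603] w [ 0.002  1.529 -0.008] calls 1.53 rows 9.6
21 False
d [-1.301  0.007  0.603] w [ 2.256e+00 -3.000e-03  3.294e+00] calls 3.29 rows 25.1
42 True
d [-1.349  0.008  0.856] w [ 0.004  1.996 -0.008] calls 2.0 rows 12.5
42 False
d [-1.349  0.008  0.856] w [ 2.818 -0.006  2.828] calls 2.83 rows 25.1
```

View pics/c2.png

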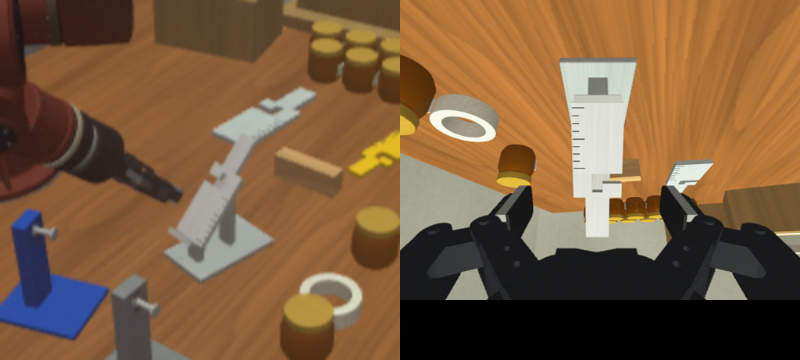

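The gauge leans on the rest, tab up, free of the fingers. In the right view its foot is on the ledge at (596,97) and the tab end is at (596,235). Next I lift, swing over and come down on the tab.

```bash
cat >> h.py <<'E'
t=np.radians(20);Zt=-(np.cos(t)*np.array([0,0,1])+np.sin(t)*np.array([np.cos(az),np.sin(az),0]))
TAB=LED+155*U+4*N
def top(back): return TAB-Zt*(6+back), att_tool(Zt,Y)
E
python3 - <<'E'
from h import *
s=state();M0=R.from_rotvec(s["tool_rot"]).as_matrix()
go(s["tool_pos"]+[0,0,140],M0); p,M=top(90);print(p);go(p,M)
# tab end / foot measured in wrist2 image on the gauge face plane
d=np.load("wrist2.npz");W=cloud(d)
np.set_printoptions(precision=1,suppress=True)
hsv=cv2.cvtColor(d["image"],cv2.COLOR_BGR2HSV)
ok=(hsv[...,1]<60)&(hsv[...,2]>120);rel=W-LED;n=rel@N;u=rel@U;y=rel@Y
m=ok&(abs(n-8)<6)&(u>-10)&(u<190)&(abs(y)<45)
print("n",np.median(n[m]),"u",np.percentile(u[m],[.5,99.5]))
for a,b in((10,60),(80,105),(130,170)):
    k=m&(u>a)&(u<b);print(a,k.sum(),np.median(n[k]),np.percentile(y[k],[1,99]))
E
```

```text
d [-0.691  0.003 -0.627] w [0. 0. 0.] calls 1 rows 3.4
[496.71870039  86.40206756 258.07446197]
d [-1.242  0.007  0.617] w [ 0.002  1.507 -0.008] calls 1.51 rows 9.5
n 8.688123503027855 u [  0.9 172.3]
10 3571 8.756019026261727 [-29.   29.8]
80 953 8.688710919649452 [-29.4  29.5]
130 1018 8.581916880376715 [-15.   14.5]
```

Request:
{"op": "step_arm", "data": {"rows": [{"dx":-0.2,"dy":0,"dz":-0.18,"rx":0,"ry":0,"rz":0,"fingers":1},{"dx":-0.39,"dy":0,"dz":-0.36,"rx":0,"ry":0,"rz":0,"fingers":1},{"dx":-0.58,"dy":0,"dz":-0.53,"rx":0,"ry":0,"rz":0,"fingers":1},{"dx":-0.69,"dy":0,"dz":-0.63,"rx":0,"ry":0,"rz":0,"fingers":1}]}}

```text
time: 7.3
tool_pos: [443.5, -98.9, 325.1]
tool_rot: [-1.439, 1.919, 0.641]
contact_force: [0.4, -0.5, -0.2]
gripper_width: 85.6
finger_force: 0.0
```

Request:
{"op": "step_arm", "data": {"rows": [{"dx":-0.1,"dy":0,"dz":0.15,"rx":0,"ry":0.15,"rz":0,"fingers":1},{"dx":-0.2,"dy":0,"dz":0.3,"rx":0,"ry":0.3,"rz":0,"fingers":1},{"dx":-0.3,"dy":0,"dz":0.45,"rx":0,"ry":0.45,"rz":0,"fingers":1},{"dx":-0.38,"dy":0,"dz":0.6,"rx":0,"ry":0.6,"rz":0,"fingers":1},{"dx":-0.45,"dy":0,"dz":0.75,"rx":0,"ry":0.75,"rz":0,"fingers":1},{"dx":-0.45,"dy":0,"dz":0.75,"rx":0,"ry":0.75,"rz":0,"fingers":1}]}}

```text
time: 7.8
tool_pos: [479.0, 32.8, 296.9]
tool_rot: [-1.781, 2.342, 0.218]
contact_force: [-0.5, 0.1, -0.5]
gripper_width: 85.3
finger_force: 0.0
```

```bash
python3 - <<'E'
from h import *
s=state();print(s["time"],s["tool_pos"],s["joint_positions"]);go(*top(90))
E
```

```text
7.8 [478.95156665  32.80130896 296.89331762] [-0.236949    0.15119102 -0.24943231  1.1633364   0.24117026 -1.53644087]
d [-0.303 -0.019  0.341] w [0.001 0.752 0.012] calls 1 rows 4.7
```

Request:
{"op": "step_arm", "data": {"rows": [{"dx":-0.07,"dy":-0.005,"dz":0.06,"rx":0,"ry":0.15,"rz":0,"fingers":0.6},{"dx":-0.13,"dy":-0.01,"dz":0.13,"rx":0,"ry":0.3,"rz":0,"fingers":0.6},{"dx":-0.2,"dy":-0.015,"dz":0.2,"rx":0,"ry":0.45,"rz":0,"fingers":0.6},{"dx":-0.26,"dy":-0.019,"dz":0.27,"rx":0,"ry":0.6,"rz":0.012,"fingers":0.6},{"dx":-0.303,"dy":-0.019,"dz":0.341,"rx":0,"ry":0.752,"rz":0.012,"fingers":0.6},{"dx":-0.303,"dy":-0.019,"dz":0.341,"rx":0,"ry":0.752,"rz":0.012,"fingers":0.6},{"dx":-0.303,"dy":-0.019,"dz":0.341,"rx":0,"ry":0.752,"rz":0.012,"fingers":0.6}]}}

```text
time: 8.38
tool_pos: [496.6, 79.1, 255.6]
tool_rot: [1.703, -2.279, 0.288]
contact_force: [0.4, 1.3, -0.3]
gripper_width: 68.3
finger_force: 0.0
```

```bash
python3 - <<'E'
from h import *
s=state();print(s["time"],s["tool_pos"],s["joint_positions"],s["gripper_width"]);go(*top(90));go(*top(0))
E
```

```text
8.3833 [496.58684595  79.06093744 255.62034188] [ 0.18995402  0.39978835 -0.04803768  1.29470998 -0.30232196 -1.06752333] 68.3358931374281
d [-0.039  0.013 -0.031] w [ 0.014  0.004 -0.008] calls 1 rows 0.2
d [-0.037  0.007  0.569] w [ 0.014  0.004 -0.008] calls 1 rows 2.1
```

Request:
{"op": "step_arm", "data": {"rows": [{"dx":-0.037,"dy":0.008,"dz":0.2,"rx":0.01,"ry":0,"rz":-0.005,"fingers":0.6},{"dx":-0.037,"dy":0.008,"dz":0.38,"rx":0.01,"ry":0,"rz":-0.005,"fingers":0.6},{"dx":-0.037,"dy":0.008,"dz":0.52,"rx":0.01,"ry":0,"rz":-0.005,"fingers":0.6},{"dx":-0.037,"dy":0.008,"dz":0.56,"rx":0.01,"ry":0,"rz":-0.005,"fingers":0.6},{"dx":-0.037,"dy":0.008,"dz":0.56,"rx":0.01,"ry":0,"rz":-0.005,"fingers":0.6}]}}

```text
time: 8.8
tool_pos: [488.4, 53.8, 177.1]
tool_rot: [1.705, -2.285, 0.298]
contact_force: [-0.8, -0.3, 0.3]
gripper_width: 68.1
finger_force: 0.0
```

```bash
python3 - <<'E'
from h import *
s=state();print(s["time"],s["tool_pos"],s["contact_force"],s["gripper_width"]);go(*top(0))
c=camera("wrist");np.savez("wrist3.npz",**{k:np.array(v) for k,v in c.items()});cv2.imwrite("pics/w4.png",c["image"])
E
```

```text
8.8 [488.39577932  53.78912454 177.13711398] [-0.80239746 -0.30496271  0.29284129] 68.08082408552417
d [-0.026  0.007  0.016] w [ 0.002  0.006 -0.012] calls 1 rows 0.1
```

View pics/w4.png

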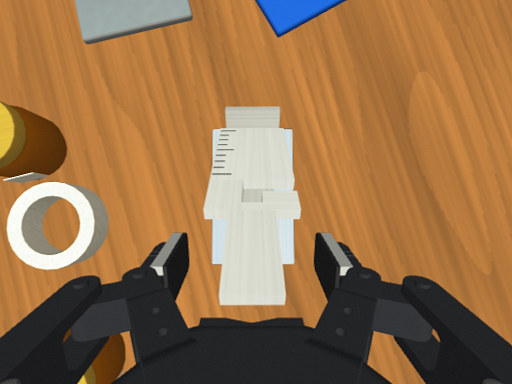

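The tab (columns 220–285) is centred between the pads at about 180 and 325. Closing on it.

Request:
{"op": "step_arm", "data": {"rows": [{"dx":-0.026,"dy":0.007,"dz":0.016,"rx":0,"ry":0,"rz":-0.01,"fingers":0.3},{"dx":-0.026,"dy":0.007,"dz":0.016,"rx":0,"ry":0,"rz":-0.01,"fingers":0},{"dx":-0.026,"dy":0.007,"dz":0.016,"rx":0,"ry":0,"rz":-0.01,"fingers":-0.3},{"dx":-0.026,"dy":0.007,"dz":0.016,"rx":0,"ry":0,"rz":-0.01,"fingers":-0.8},{"dx":-0.026,"dy":0.007,"dz":0.016,"rx":0,"ry":0,"rz":-0.01,"fingers":-0.8},{"dx":-0.026,"dy":0.007,"dz":0.016,"rx":0,"ry":0,"rz":-0.01,"fingers":-0.8},{"dx":-0.026,"dy":0.007,"dz":0.016,"rx":0,"ry":0,"rz":-0.01,"fingers":-0.8}], "grip_force": 80}}

```text
time: 9.43
tool_pos: [490.0, 58.5, 175.0]
tool_rot: [1.716, -2.278, 0.301]
contact_force: [-1.3, 2.6, 5.8]
gripper_width: 28.7
finger_force: 78.4
```

```bash
python3 - <<'E'
from h import *
s=state();print(s["time"],s["tool_pos"],s["contact_force"],s["gripper_width"],s["finger_force"])
M=R.from_rotvec(s["tool_rot"]).as_matrix()
mid=LED+59.8*U+4.3*N; G=np.column_stack([U,Y,N])
np.savez("hold.npz",Rg=M.T@G,pm=M.T@(mid-s["tool_pos"]))   # gauge in tool
print(M.T@G,M.T@(mid-s["tool_pos"]))
go(s["tool_pos"]+15*U+25*N+[0,0,10],M)
E
```

```text
9.4333 [489.96315443  58.50431382 175.03151638] [-1.30564316  2.56727515  5.7921386 ] 28.68167216853673 78.38103532791138
[[-3.78929811e-01  4.89862038e-04  9.25425285e-01]
 [-1.59756762e-03  9.99998024e-01 -1.18348513e-03]
 [-9.25424036e-01 -1.92688726e-03 -3.78928279e-01]] [37.84318241  1.36251929 96.13382159]
d [ 0.139 -0.    -0.218] w [-0. -0. -0.] calls 1 rows 0.9
```

Request:
{"op": "step_arm", "data": {"rows": [{"dx":0.07,"dy":0,"dz":-0.11,"rx":0,"ry":0,"rz":0,"fingers":-0.8},{"dx":0.14,"dy":0,"dz":-0.22,"rx":0,"ry":0,"rz":0,"fingers":-0.8},{"dx":0.14,"dy":0,"dz":-0.45,"rx":0,"ry":0,"rz":0,"fingers":-0.8},{"dx":0.14,"dy":0,"dz":-0.7,"rx":0,"ry":0,"rz":0,"fingers":-0.8},{"dx":0.14,"dy":0,"dz":-0.9,"rx":0,"ry":0,"rz":0,"fingers":-0.8},{"dx":0.14,"dy":0,"dz":-0.9,"rx":0,"ry":0,"rz":0,"fingers":-0.8},{"dx":0.14,"dy":0,"dz":-0.9,"rx":0,"ry":0,"rz":0,"fingers":-0.8}]}}

```text
time: 10.02
tool_pos: [497.5, 83.8, 309.4]
tool_rot: [1.718, -2.279, 0.302]
contact_force: [-0.0, 0.2, -3.9]
gripper_width: 28.6
finger_force: 80.1
```

```bash
cat >> h.py <<'E'
GH=np.array([[0,0,-1.],[0,1,0],[1,0,0]])
def gauge():
    h=np.load("hold.npz");s=state();M=R.from_rotvec(s["tool_rot"]).as_matrix();return s["tool_pos"]+M@h["pm"],M@h["Rg"]
def hang(mid):
    h=np.load("hold.npz");M=GH@h["Rg"].T;return np.array(mid)-M@h["pm"],M
E
python3 - <<'E'
from h import *
np.set_printoptions(precision=2,suppress=True)
s=state();print(s["time"],s["tool_pos"],s["joint_positions"],s["contact_force"]);print(gauge()[0])
M=R.from_rotvec(s["tool_rot"]).as_matrix();p=s["tool_pos"]
c=camera("wrist");np.savez("wrist4.npz",**{k:np.array(v) for k,v in c.items()})
W=(cloud(c)-p)@M   # in tool axes
h=np.load("hold.npz");L=(W-h["pm"])@h["Rg"]  # gauge axes as assumed
ok=(abs(L[...,2])<15)&(abs(L[...,1])<40)&(L[...,0]>-70)&(L[...,0]<60)&(cv2.cvtColor(c["image"],cv2.COLOR_BGR2HSV)[...,1]<60)
Q=L[ok];print(ok.sum(),Q.min(0),Q.max(0))
A=np.c_[Q[:,:2],np.ones(len(Q))];k=np.linalg.lstsq(A,Q[:,2],rcond=None)[0];r=Q[:,2]-A@k;g=abs(r)<2;k=np.linalg.lstsq(A[g],Q[g,2],rcond=None)[0];print("plane slope x,y,off",k,g.sum())
Q=Q[g];print("x lo",np.percentile(Q[:,0],[.3,1]))
b=Q[(Q[:,0]<10)&(Q[:,0]>-55)];print("y",np.percentile(b[:,1],[.5,99.5]))
pp,Mh=hang([548,-268,290]);print(pp);go(pp,Mh)
E
```

```text
10.0167 [497.51  83.81 309.35] [ 0.2   0.37  0.05  1.41 -0.31 -1.07] [-0.02  0.22 -3.91]
[477.78  18.73 231.57]
6620 [-59.62 -31.    -4.39] [59.96 29.57  6.13]
plane slope x,y,off [-0.   -0.01  4.24] 6015
x lo [-58.57 -57.38]
y [-30.07  29.  ]
[ 546.59 -269.2   393.31]
d [ 2.23 -0.97  0.2 ] w [ 0.04 -0.8   1.68] calls 2.23 rows 11.7
```

Request:
{"op": "step_arm", "data": {"rows": [{"dx":0.22,"dy":-0.1,"dz":-0.1,"rx":0.003,"ry":-0.06,"rz":0.13,"fingers":-0.8},{"dx":0.44,"dy":-0.2,"dz":-0.1,"rx":0.006,"ry":-0.13,"rz":0.26,"fingers":-0.8},{"dx":0.66,"dy":-0.3,"dz":-0.1,"rx":0.01,"ry":-0.19,"rz":0.4,"fingers":-0.8},{"dx":0.86,"dy":-0.38,"dz":-0.05,"rx":0.013,"ry":-0.25,"rz":0.53,"fingers":-0.8},{"dx":0.98,"dy":-0.43,"dz":0,"rx":0.016,"ry":-0.31,"rz":0.66,"fingers":-0.8}]}}

```text
time: 10.48
tool_pos: [520.2, -70.9, 357.6]
tool_rot: [1.182, -2.89, 0.214]
contact_force: [0.5, 0.2, -3.3]
gripper_width: 28.7
finger_force: 79.9
```

```bash
python3 - <<'E'
from h import *
s=state();print(s["time"],s["tool_pos"],s["joint_positions"],gauge()[0]);go(*hang([548,-268,260]))
E
```

```text
10.4833 [520.22390175 -70.85340477 357.60911347] [-0.20620693  0.21030981 -0.00400748  1.28934123 -0.1198088  -0.98684661] [ 496.14559006 -108.81796043  264.57900014]
d [ 0.798 -1.06   0.142] w [ 0.018 -0.483  1.011] calls 1.06 rows 7.0
```

Request:
{"op": "step_arm", "data": {"rows": [{"dx":0.12,"dy":-0.15,"dz":0.02,"rx":0.003,"ry":-0.07,"rz":0.15,"fingers":-0.8},{"dx":0.24,"dy":-0.31,"dz":0.04,"rx":0.005,"ry":-0.14,"rz":0.29,"fingers":-0.8},{"dx":0.36,"dy":-0.47,"dz":0.06,"rx":0.008,"ry":-0.21,"rz":0.43,"fingers":-0.8},{"dx":0.48,"dy":-0.63,"dz":0.08,"rx":0.01,"ry":-0.28,"rz":0.58,"fingers":-0.8},{"dx":0.6,"dy":-0.79,"dz":0.1,"rx":0.013,"ry":-0.35,"rz":0.72,"fingers":-0.8},{"dx":0.72,"dy":-0.94,"dz":0.12,"rx":0.015,"ry":-0.41,"rz":0.86,"fingers":-0.8},{"dx":0.78,"dy":-1,"dz":0.13,"rx":0.018,"ry":-0.483,"rz":1,"fingers":-0.8},{"dx":0.78,"dy":-1,"dz":0.13,"rx":0.018,"ry":-0.483,"rz":1,"fingers":-0.8},{"dx":0.78,"dy":-1,"dz":0.13,"rx":0.018,"ry":-0.483,"rz":1,"fingers":-0.8}]}}

```text
time: 11.23
tool_pos: [541.7, -257.8, 362.2]
tool_rot: [-0.018, 2.759, -0.0]
contact_force: [-0.2, -0.3, -1.3]
gripper_width: 28.8
finger_force: 80.3
```

```bash
python3 - <<'E'
from h import *
np.set_printoptions(precision=3,suppress=True)
s=state();m,G=gauge();print(s["time"],s["tool_pos"],s["joint_positions"],m);print(G);go(*hang([547.5,-268.5,225]))
ims=[]
for n in("scene","side","wrist"):
    c=camera(n);np.savez(n+"5.npz",**{k:np.array(v) for k,v in c.items()});ims.append(c["image"])
A=cv2.resize(ims[0][100:310,120:330],(400,400));B=cv2.resize(ims[1][150:330,180:360],(400,400));
cv2.imwrite("pics/c5.png",np.hstack([A,B]))
for n in("scene","side"):
    d=np.load(n+"5.npz");W=cloud(d);m=(W[...,0]>500)&(W[...,0]<572)&(abs(W[...,1]+268)<35)
    P=W[m&(W[...,2]>175)&(W[...,2]<250)];print(n,len(P),np.percentile(P,[2,50,98],axis=0))
E
```

```text
11.2333 [ 541.681 -257.787  362.224] [-0.687  0.146 -0.133  0.992  0.241 -0.663] [ 542.428 -256.691  258.909]
[[ 0.006 -0.014 -1.   ]
 [ 0.001  1.    -0.014]
 [ 1.    -0.001  0.006]]
d [ 0.058 -0.079  0.221] w [ 0.005 -0.008  0.017] calls 1 rows 0.9
scene 287 [[ 539.589 -288.278  200.936]
 [ 546.092 -266.009  226.26 ]
 [ 548.076 -235.597  249.064]]
side 192 [[ 538.43  -288.235  200.296]
 [ 539.414 -276.076  226.181]
 [ 547.047 -235.378  248.987]]
```

View pics/c5.png

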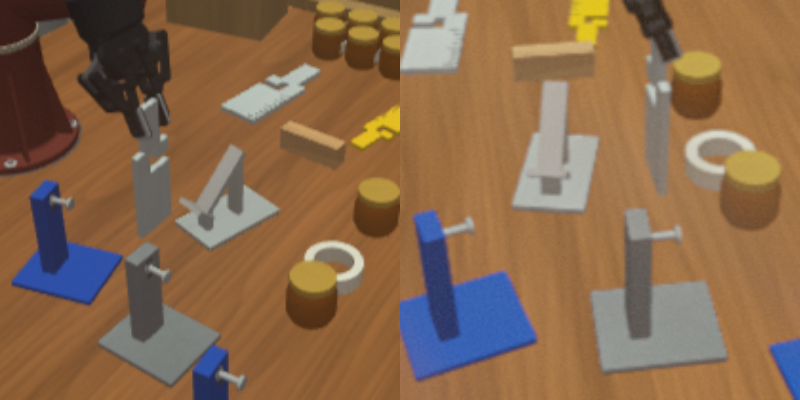

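The gauge hangs upright and square above the grey stand, with the mouth to +y. Camera and kinematics agree to about 1 mm (x≈542.8). Now I shift over the stud and feel down with the foot edge.

Request:
{"op": "step_arm", "data": {"rows": [{"dx":0.03,"dy":-0.04,"dz":0.1,"rx":0.002,"ry":-0.004,"rz":0.008,"fingers":-0.8},{"dx":0.058,"dy":-0.079,"dz":0.22,"rx":0.005,"ry":-0.008,"rz":0.017,"fingers":-0.8},{"dx":0.058,"dy":-0.079,"dz":0.22,"rx":0.005,"ry":-0.008,"rz":0.017,"fingers":-0.8},{"dx":0.058,"dy":-0.079,"dz":0.22,"rx":0.005,"ry":-0.008,"rz":0.017,"fingers":-0.8}]}}

```text
time: 11.72
tool_pos: [547.9, -268.1, 329.7]
tool_rot: [-0.003, 2.751, -0.001]
contact_force: [-0.4, 0.6, -1.6]
gripper_width: 28.6
finger_force: 80.1
```

```bash
cat > st.py <<'E'
import sys
from h import *
np.set_printoptions(precision=3,suppress=True)
s=state();m,G=gauge();print(s["time"],"mid",m,"F",s["contact_force"],"T",s["wrist_torque"],"tilt",G[:2,0],"yaw",G[0,1])
if len(sys.argv)>1: go(*hang([float(a) for a in sys.argv[1:4]]))
E
python3 st.py 547.5 -268.5 206
```

```text
11.7167 mid [ 549.453 -266.872  226.403] F [-0.359  0.622 -1.596] T [0.071 0.539 0.019] tilt [-0.002 -0.   ] yaw -0.0027500062017945435
d [ 0.063 -0.01   0.121] w [0.002 0.002 0.003] calls 1 rows 0.5
```

Request:
{"op": "step_arm", "data": {"rows": [{"dx":0.03,"dy":-0.01,"dz":0.06,"rx":0,"ry":0,"rz":0.003,"fingers":-0.8},{"dx":0.063,"dy":-0.01,"dz":0.121,"rx":0,"ry":0,"rz":0.003,"fingers":-0.8},{"dx":0.063,"dy":-0.01,"dz":0.121,"rx":0,"ry":0,"rz":0.003,"fingers":-0.8},{"dx":0.063,"dy":-0.01,"dz":0.121,"rx":0,"ry":0,"rz":0.003,"fingers":-0.8}]}}

```text
time: 12.05
tool_pos: [546.2, -270.6, 310.3]
tool_rot: [0.003, 2.749, -0.003]
contact_force: [0.4, 0.0, -2.4]
gripper_width: 28.9
finger_force: 80.1
```

```bash
python3 st.py 547.5 -268.5 200
```

```text
12.05 mid [ 547.992 -269.4    207.014] F [ 0.417  0.045 -2.363] T [0.029 0.579 0.01 ] tilt [-0.004  0.   ] yaw 0.0010241824495780833
d [0.019 0.006 0.043] w [-0.001  0.005 -0.001] calls 1 rows 0.2
```

Request:
{"op": "step_arm", "data": {"rows": [{"dx":0.005,"dy":0,"dz":0.012,"rx":0,"ry":0,"rz":0,"fingers":-0.8},{"dx":0.01,"dy":0,"dz":0.025,"rx":0,"ry":0,"rz":0,"fingers":-0.8},{"dx":0.01,"dy":0,"dz":0.025,"rx":0,"ry":0,"rz":0,"fingers":-0.8},{"dx":0.01,"dy":0,"dz":0.025,"rx":0,"ry":0,"rz":0,"fingers":-0.8}]}}

```text
time: 12.38
tool_pos: [546.3, -271.0, 306.4]
tool_rot: [0.003, 2.749, -0.004]
contact_force: [0.6, 0.1, -3.2]
gripper_width: 28.8
finger_force: 80.1
```

```bash
python3 st.py 547.5 -268.5 200
```

```text
12.3833 mid [ 548.176 -269.88   203.052] F [ 0.574  0.11  -3.186] T [-0.012  0.611 -0.009] tilt [-0.004  0.   ] yaw 0.001639583379598347
d [0.009 0.009 0.018] w [-0.001  0.005 -0.002] calls 1 rows 0.1
```

Request:
{"op": "step_arm", "data": {"rows": [{"dx":0.003,"dy":0.005,"dz":0.008,"rx":0,"ry":0,"rz":0,"fingers":-0.8},{"dx":0.007,"dy":0.01,"dz":0.017,"rx":0,"ry":0,"rz":0,"fingers":-0.8},{"dx":0.007,"dy":0.01,"dz":0.017,"rx":0,"ry":0,"rz":0,"fingers":-0.8}]}}

```text
time: 12.63
tool_pos: [546.2, -269.3, 303.1]
tool_rot: [0.003, 2.749, -0.003]
contact_force: [1.0, 0.6, -2.8]
gripper_width: 28.5
finger_force: 80.1
```

Request:
{"op": "step_arm", "data": {"rows": [{"dx":0.004,"dy":0,"dz":0.008,"rx":0,"ry":0,"rz":0,"fingers":-0.8},{"dx":0.005,"dy":0,"dz":0.012,"rx":0,"ry":0,"rz":0,"fingers":-0.8},{"dx":0.005,"dy":0,"dz":0.012,"rx":0,"ry":0,"rz":0,"fingers":-0.8}]}}

```text
time: 12.88
tool_pos: [546.2, -269.5, 301.2]
tool_rot: [0.004, 2.749, -0.003]
contact_force: [0.5, 0.3, -2.9]
gripper_width: 28.7
finger_force: 80.1
```

```bash
python3 st.py
```

```text
12.8833 mid [ 548.028 -268.281  197.942] F [ 0.503  0.272 -2.949] T [ 0.024  0.639 -0.011] tilt [-0.004  0.   ] yaw 0.0017133517432814536
```

Foot is at 138 now, with no contact yet. Going on in 1.5 mm steps.

Request:
{"op": "step_arm", "data": {"rows": [{"dx":0.004,"dy":0,"dz":0.01,"rx":0,"ry":0,"rz":0,"fingers":-0.8},{"dx":0.004,"dy":0,"dz":0.01,"rx":0,"ry":0,"rz":0,"fingers":-0.8},{"dx":0.004,"dy":0,"dz":0.01,"rx":0,"ry":0,"rz":0,"fingers":-0.8}]}}

```text
time: 13.13
tool_pos: [546.3, -269.5, 299.7]
tool_rot: [0.004, 2.749, -0.003]
contact_force: [-0.3, 0.1, -2.4]
gripper_width: 28.7
finger_force: 80.1
```

Request:
{"op": "step_arm", "data": {"rows": [{"dx":0.004,"dy":0,"dz":0.01,"rx":0,"ry":0,"rz":0,"fingers":-0.8},{"dx":0.004,"dy":0,"dz":0.01,"rx":0,"ry":0,"rz":0,"fingers":-0.8},{"dx":0.004,"dy":0,"dz":0.01,"rx":0,"ry":0,"rz":0,"fingers":-0.8}]}}

```text
time: 13.38
tool_pos: [546.3, -269.5, 298.1]
tool_rot: [0.003, 2.749, -0.003]
contact_force: [1.4, -0.3, -2.8]
gripper_width: 29.0
finger_force: 80.1
```

```bash
python3 st.py
```

```text
13.3833 mid [ 548.099 -268.305  194.816] F [ 1.414 -0.253 -2.755] T [-0.056  0.616 -0.025] tilt [-0.004  0.   ] yaw 0.0016975375706630269
```

Request:
{"op": "step_arm", "data": {"rows": [{"dx":0.004,"dy":0,"dz":0.01,"rx":0,"ry":0,"rz":0,"fingers":-0.8},{"dx":0.004,"dy":0,"dz":0.01,"rx":0,"ry":0,"rz":0,"fingers":-0.8},{"dx":0.004,"dy":0,"dz":0.01,"rx":0,"ry":0,"rz":0,"fingers":-0.8}]}}

```text
time: 13.63
tool_pos: [546.8, -269.7, 297.6]
tool_rot: [0.003, 2.747, -0.004]
contact_force: [-0.9, 2.1, 4.6]
gripper_width: 28.7
finger_force: 81.0
```

Request:
{"op": "step_arm", "data": {"rows": [{"dx":0.004,"dy":0,"dz":0.01,"rx":0,"ry":0,"rz":0,"fingers":-0.8},{"dx":0.004,"dy":0,"dz":0.01,"rx":0,"ry":0,"rz":0,"fingers":-0.8},{"dx":0.004,"dy":0,"dz":0.01,"rx":0,"ry":0,"rz":0,"fingers":-0.8}]}}

```text
time: 13.88
tool_pos: [547.5, -269.9, 297.3]
tool_rot: [0.002, 2.745, -0.005]
contact_force: [-3.8, 2.3, 13.3]
gripper_width: 29.0
finger_force: 82.2
```

```bash
python3 st.py; python3 - <<'E'
from h import *
ims=[]
for n in("scene","side"):
    c=camera(n);np.savez(n+"6.npz",**{k:np.array(v) for k,v in c.items()});ims.append(c["image"])
A=cv2.resize(ims[0][180:300,160:260],(400,480),interpolation=cv2.INTER_CUBIC);B=cv2.resize(ims[1][190:310,250:350],(400,480),interpolation=cv2.INTER_CUBIC)
cv2.imwrite("pics/c6.png",np.hstack([A,B]))
E
```

```text
13.8833 mid [ 549.757 -268.866  194.001] F [-3.805  2.29  13.259] T [0.878 0.378 0.171] tilt [-0.008  0.002] yaw 0.0012787656946221604
```

View pics/c6.png

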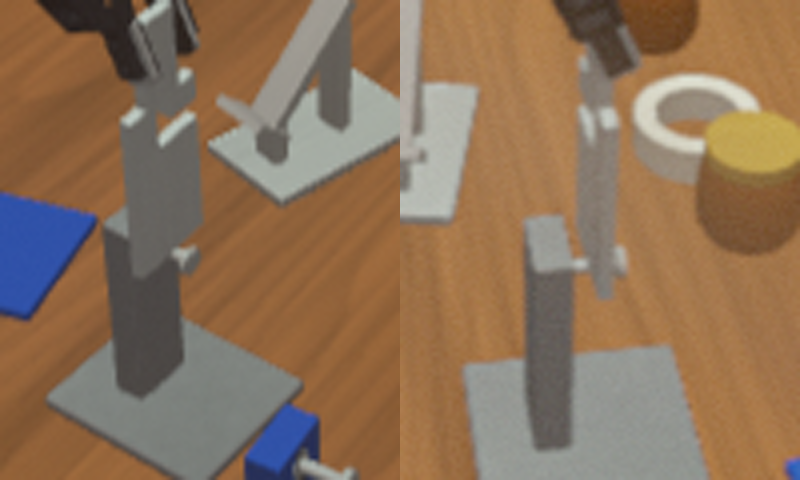

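Contact is felt at mid z≈194.5 and the foot edge is sitting on the shank, so the stud centre is at about 130.5 (4.5 low). Next: lift, step aside to −y, then lower to slot height.

Request:
{"op": "step_arm", "data": {"rows": [{"dx":-0.01,"dy":0,"dz":-0.04,"rx":0,"ry":0,"rz":0,"fingers":-0.8},{"dx":-0.02,"dy":0,"dz":-0.09,"rx":0,"ry":0,"rz":0,"fingers":-0.8},{"dx":-0.02,"dy":-0.1,"dz":-0.1,"rx":0,"ry":0,"rz":0,"fingers":-0.8},{"dx":-0.02,"dy":-0.22,"dz":-0.1,"rx":0,"ry":0,"rz":0,"fingers":-0.8},{"dx":-0.02,"dy":-0.29,"dz":-0.1,"rx":0,"ry":0,"rz":0,"fingers":-0.8},{"dx":-0.02,"dy":-0.29,"dz":-0.1,"rx":0,"ry":0,"rz":0,"fingers":-0.8},{"dx":-0.02,"dy":-0.29,"dz":-0.1,"rx":0,"ry":0,"rz":0,"fingers":-0.8}]}}

```text
time: 14.57
tool_pos: [542.9, -313.6, 309.5]
tool_rot: [0.005, 2.75, -0.002]
contact_force: [-0.4, -0.4, -2.7]
gripper_width: 29.3
finger_force: 80.3
```

```bash
python3 st.py 547 -314 110; python3 - <<'E'
from h import *
np.set_printoptions(precision=2,suppress=True)
s=state();M=R.from_rotvec(s["tool_rot"]).as_matrix();c=camera("wrist")
h=np.load("hold.npz");L=((cloud(c)-s["tool_pos"])@M-h["pm"])@h["Rg"]
ok=(abs(L[...,2])<15)&(abs(L[...,1])<40)&(L[...,0]>-70)&(L[...,0]<60)&(cv2.cvtColor(c["image"],cv2.COLOR_BGR2HSV)[...,1]<60)
Q=L[ok];A=np.c_[Q[:,:2],np.ones(len(Q))];k=np.linalg.lstsq(A,Q[:,2],rcond=None)[0];g=abs(Q[:,2]-A@k)<2;k=np.linalg.lstsq(A[g],Q[g,2],rcond=None)[0]
Q=Q[g];b=Q[(Q[:,0]<10)&(Q[:,0]>-55)];print(len(Q),"slope",k,"foot",np.percentile(Q[:,0],[.3,1]),"y",np.percentile(b[:,1],[.5,99.5]))
E
```

```text
14.5667 mid [ 544.664 -312.29   206.163] F [-0.447 -0.352 -2.728] T [0.042 0.586 0.025] tilt [-0.003 -0.001] yaw 0.0029442524077820656
d [ 0.228 -0.01   0.599] w [-0.001  0.004 -0.004] calls 1 rows 2.3
5971 slope [-0.01 -0.01  3.76] foot [-59.07 -57.48] y [-30.81  28.05]
```

Request:
{"op": "step_arm", "data": {"rows": [{"dx":0.07,"dy":-0.01,"dz":0.15,"rx":0,"ry":0,"rz":0,"fingers":-0.8},{"dx":0.13,"dy":-0.01,"dz":0.35,"rx":0,"ry":0,"rz":0,"fingers":-0.8},{"dx":0.19,"dy":-0.01,"dz":0.5,"rx":0,"ry":0,"rz":0,"fingers":-0.8},{"dx":0.228,"dy":-0.01,"dz":0.6,"rx":0,"ry":0,"rz":0,"fingers":-0.8},{"dx":0.228,"dy":-0.01,"dz":0.6,"rx":0,"ry":0,"rz":0,"fingers":-0.8},{"dx":0.228,"dy":-0.01,"dz":0.6,"rx":0,"ry":0,"rz":0,"fingers":-0.8}]}}

```text
time: 15.12
tool_pos: [545.8, -313.7, 213.4]
tool_rot: [0.003, 2.75, -0.001]
contact_force: [0.7, -0.6, -2.1]
gripper_width: 28.7
finger_force: 80.1
```

```bash
python3 st.py 547 -313 99
```

```text
15.1167 mid [ 547.528 -312.411  110.114] F [ 0.684 -0.59  -2.084] T [ 0.004  0.568 -0.042] tilt [-0.003 -0.001] yaw 0.0010924763105846602
d [ 0.03  -0.003  0.068] w [ 0.001  0.003 -0.002] calls 1 rows 0.3
```

Request:
{"op": "step_arm", "data": {"rows": [{"dx":0.015,"dy":0,"dz":0.034,"rx":0,"ry":0,"rz":0,"fingers":-0.8},{"dx":0.03,"dy":0,"dz":0.068,"rx":0,"ry":0,"rz":0,"fingers":-0.8},{"dx":0.03,"dy":0,"dz":0.068,"rx":0,"ry":0,"rz":0,"fingers":-0.8},{"dx":0.03,"dy":0,"dz":0.068,"rx":0,"ry":0,"rz":0,"fingers":-0.8}]}}

```text
time: 15.45
tool_pos: [545.9, -314.7, 203.0]
tool_rot: [0.003, 2.749, -0.004]
contact_force: [0.3, -0.2, -3.0]
gripper_width: 28.6
finger_force: 80.3
```

Request:
{"op": "step_arm", "data": {"rows": [{"dx":0,"dy":0.03,"dz":0,"rx":0,"ry":0,"rz":0,"fingers":-0.8},{"dx":0,"dy":0.06,"dz":0,"rx":0,"ry":0,"rz":0,"fingers":-0.8},{"dx":0,"dy":0.09,"dz":0,"rx":0,"ry":0,"rz":0,"fingers":-0.8},{"dx":0,"dy":0.1,"dz":0,"rx":0,"ry":0,"rz":0,"fingers":-0.8}]}}

```text
time: 15.78
tool_pos: [545.9, -298.7, 202.8]
tool_rot: [0.003, 2.749, -0.003]
contact_force: [0.5, 0.0, -2.0]
gripper_width: 28.9
finger_force: 80.3
```

```bash
python3 st.py 547 -268.5 99
```

```text
15.7833 mid [ 547.711 -297.503   99.526] F [ 0.456  0.006 -1.952] T [0.069 0.587 0.002] tilt [-0.004 -0.   ] yaw 0.001080501454036634
d [0.003 0.193 0.002] w [-0.001  0.005 -0.001] calls 1 rows 0.7
```

The mouth edge is already past the stud's near side with no force, so I carry on.

Request:
{"op": "step_arm", "data": {"rows": [{"dx":0.003,"dy":0.03,"dz":0.002,"rx":0,"ry":0,"rz":0,"fingers":-0.8},{"dx":0.003,"dy":0.06,"dz":0.002,"rx":0,"ry":0,"rz":0,"fingers":-0.8},{"dx":0.003,"dy":0.09,"dz":0.002,"rx":0,"ry":0,"rz":0,"fingers":-0.8},{"dx":0.003,"dy":0.1,"dz":0.002,"rx":0,"ry":0,"rz":0,"fingers":-0.8}]}}

```text
time: 16.12
tool_pos: [545.6, -283.8, 202.1]
tool_rot: [0.003, 2.749, -0.003]
contact_force: [-0.9, 0.8, -3.0]
gripper_width: 28.8
finger_force: 80.3
```

```bash
python3 st.py 547 -268.5 99
```

```text
16.1167 mid [ 547.367 -282.573   98.813] F [-0.921  0.774 -2.971] T [-0.064  0.706  0.026] tilt [-0.004 -0.   ] yaw 0.0012115559329284533
d [-0.     0.094 -0.001] w [-0.     0.005 -0.002] calls 1 rows 0.3
```

Request:
{"op": "step_arm", "data": {"rows": [{"dx":0,"dy":0.03,"dz":0,"rx":0,"ry":0,"rz":0,"fingers":-0.8},{"dx":0,"dy":0.06,"dz":0,"rx":0,"ry":0,"rz":0,"fingers":-0.8},{"dx":0,"dy":0.08,"dz":0,"rx":0,"ry":0,"rz":0,"fingers":-0.8},{"dx":0,"dy":0.085,"dz":0,"rx":0,"ry":0,"rz":0,"fingers":-0.8}]}}

```text
time: 16.45
tool_pos: [545.6, -271.3, 202.1]
tool_rot: [0.003, 2.749, -0.003]
contact_force: [0.6, 1.1, -4.0]
gripper_width: 28.4
finger_force: 80.3
```

```bash
python3 st.py 547 -268.5 99
```

```text
16.45 mid [ 547.435 -270.07    98.824] F [ 0.632  1.15  -3.952] T [ 0.019  0.658 -0.005] tilt [-0.004 -0.   ] yaw 0.001257692886006618
d [-0.     0.01  -0.001] w [-0.001  0.005 -0.002] calls 1 rows 0.0
```

Request:
{"op": "step_arm", "data": {"rows": [{"dx":0,"dy":0.015,"dz":0,"rx":0,"ry":0,"rz":0,"fingers":-0.8},{"dx":0,"dy":0.025,"dz":0,"rx":0,"ry":0,"rz":0,"fingers":-0.8},{"dx":0,"dy":0.025,"dz":0,"rx":0,"ry":0,"rz":0,"fingers":-0.8}]}}

```text
time: 16.7
tool_pos: [545.7, -267.9, 202.1]
tool_rot: [0.003, 2.749, -0.003]
contact_force: [-0.5, 0.7, -2.8]
gripper_width: 28.8
finger_force: 80.3
```

Request:
{"op": "step_arm", "data": {"rows": [{"dx":0,"dy":0.013,"dz":0,"rx":0,"ry":0,"rz":0,"fingers":-0.8},{"dx":0,"dy":0.013,"dz":0,"rx":0,"ry":0,"rz":0,"fingers":-0.8},{"dx":0,"dy":0.013,"dz":0,"rx":0,"ry":0,"rz":0,"fingers":-0.8}]}}

```text
time: 16.95
tool_pos: [545.7, -266.2, 202.1]
tool_rot: [0.003, 2.749, -0.003]
contact_force: [0.4, 0.4, -2.6]
gripper_width: 28.9
finger_force: 80.3
```

```bash
python3 st.py 547 -268.5 99
```

```text
16.95 mid [ 547.517 -265.07    98.842] F [ 0.358  0.399 -2.63 ] T [-0.006  0.603  0.009] tilt [-0.004  0.   ] yaw 0.0016691454242525837
d [ 0.    -0.023 -0.001] w [-0.001  0.005 -0.002] calls 1 rows 0.1
```

Request:
{"op": "step_arm", "data": {"rows": [{"dx":0,"dy":0.01,"dz":0,"rx":0,"ry":0,"rz":0,"fingers":-0.8},{"dx":0,"dy":0.01,"dz":0,"rx":0,"ry":0,"rz":0,"fingers":-0.8},{"dx":0,"dy":0.01,"dz":0,"rx":0,"ry":0,"rz":0,"fingers":-0.8}]}}

```text
time: 17.2
tool_pos: [545.7, -264.8, 202.2]
tool_rot: [0.003, 2.749, -0.003]
contact_force: [-0.2, -0.0, -2.4]
gripper_width: 28.5
finger_force: 80.3
```

Request:
{"op": "step_arm", "data": {"rows": [{"dx":0,"dy":0.01,"dz":0,"rx":0,"ry":0,"rz":0,"fingers":-0.8},{"dx":0,"dy":0.01,"dz":0,"rx":0,"ry":0,"rz":0,"fingers":-0.8},{"dx":0,"dy":0.01,"dz":0,"rx":0,"ry":0,"rz":0,"fingers":-0.8}]}}

```text
time: 17.45
tool_pos: [545.7, -264.1, 202.3]
tool_rot: [0.004, 2.749, -0.006]
contact_force: [1.2, -6.1, -5.0]
gripper_width: 28.4
finger_force: 80.1
```

```bash
python3 st.py 547 -268.5 99
```

```text
17.45 mid [ 547.56  -263.127   98.962] F [ 1.177 -6.124 -4.984] T [-1.246  0.74  -0.442] tilt [-0.004  0.002] yaw 0.0025025834923331496
d [ 0.001 -0.037 -0.   ] w [-0.004  0.005 -0.002] calls 1 rows 0.1
```

The slot's end is felt at mid y≈−263.6. I back off 2.5 mm to centre the stud and lower.

Request:
{"op": "step_arm", "data": {"rows": [{"dx":0,"dy":-0.023,"dz":0,"rx":0,"ry":0,"rz":0,"fingers":-0.8},{"dx":0,"dy":-0.023,"dz":0,"rx":0,"ry":0,"rz":0,"fingers":-0.8},{"dx":0.013,"dy":-0.023,"dz":0.03,"rx":0,"ry":0,"rz":0,"fingers":-0.8},{"dx":0.022,"dy":-0.023,"dz":0.055,"rx":0,"ry":0,"rz":0,"fingers":-0.8},{"dx":0.03,"dy":-0.023,"dz":0.07,"rx":0,"ry":0,"rz":0,"fingers":-0.8},{"dx":0.03,"dy":-0.023,"dz":0.07,"rx":0,"ry":0,"rz":0,"fingers":-0.8}]}}

```text
time: 17.95
tool_pos: [545.0, -266.1, 189.6]
tool_rot: [0.004, 2.75, -0.001]
contact_force: [-0.1, -1.0, -3.1]
gripper_width: 28.9
finger_force: 80.5
```

```bash
python3 st.py 547 -266.1 84.5
```

```text
17.95 mid [ 546.677 -264.782   86.266] F [-0.143 -1.04  -3.052] T [ 0.042  0.592 -0.   ] tilt [-0.003 -0.001] yaw 0.0014803340145670791
d [ 0.001 -0.008  0.012] w [ 0.001  0.003 -0.002] calls 1 rows 0.1
```

Request:
{"op": "step_arm", "data": {"rows": [{"dx":0.003,"dy":-0.007,"dz":0.008,"rx":0,"ry":0,"rz":0,"fingers":-0.8},{"dx":0.003,"dy":-0.007,"dz":0.008,"rx":0,"ry":0,"rz":0,"fingers":-0.8},{"dx":0.003,"dy":-0.007,"dz":0.008,"rx":0,"ry":0,"rz":0,"fingers":-0.8}]}}

```text
time: 18.2
tool_pos: [545.6, -267.8, 189.5]
tool_rot: [0.003, 2.749, -0.003]
contact_force: [0.3, 0.0, -4.0]
gripper_width: 29.0
finger_force: 80.5
```

Request:
{"op": "step_arm", "data": {"rows": [{"dx":0.003,"dy":0,"dz":0.006,"rx":0,"ry":0,"rz":0,"fingers":-0.8},{"dx":0.003,"dy":0,"dz":0.006,"rx":0,"ry":0,"rz":0,"fingers":-0.8},{"dx":0.003,"dy":0,"dz":0.006,"rx":0,"ry":0,"rz":0,"fingers":-0.8}]}}

```text
time: 18.45
tool_pos: [545.5, -267.7, 188.5]
tool_rot: [0.003, 2.749, -0.003]
contact_force: [0.1, 0.3, -2.3]
gripper_width: 28.6
finger_force: 80.5
```

```bash
python3 st.py 547 -266.1 84
```

```text
18.45 mid [ 547.348 -266.571   85.191] F [ 0.061  0.273 -2.318] T [0.036 0.62  0.027] tilt [-0.004  0.   ] yaw 0.0016771875660153237
d [0.003 0.003 0.007] w [-0.001  0.005 -0.002] calls 1 rows 0.0
```

Request:
{"op": "step_arm", "data": {"rows": [{"dx":0.003,"dy":0,"dz":0.008,"rx":0,"ry":0,"rz":0,"fingers":-0.8},{"dx":0.003,"dy":0,"dz":0.008,"rx":0,"ry":0,"rz":0,"fingers":-0.8},{"dx":0.003,"dy":0,"dz":0.008,"rx":0,"ry":0,"rz":0,"fingers":-0.8}]}}

```text
time: 18.7
tool_pos: [545.8, -267.9, 187.6]
tool_rot: [0.003, 2.748, -0.004]
contact_force: [-1.9, 0.4, 2.6]
gripper_width: 28.3
finger_force: 81.4
```

Request:
{"op": "step_arm", "data": {"rows": [{"dx":0.003,"dy":0,"dz":0.006,"rx":0,"ry":0,"rz":0,"fingers":-0.8},{"dx":0.003,"dy":0,"dz":0.006,"rx":0,"ry":0,"rz":0,"fingers":-0.8},{"dx":0.003,"dy":0,"dz":0.006,"rx":0,"ry":0,"rz":0,"fingers":-0.8}]}}

```text
time: 18.95
tool_pos: [546.0, -268.0, 187.4]
tool_rot: [0.003, 2.747, -0.004]
contact_force: [-5.3, 2.3, 11.0]
gripper_width: 28.5
finger_force: 82.5
```

```bash
python3 st.py 547 -266.1 84
```

```text
18.95 mid [ 548.015 -266.855   84.097] F [-5.281  2.326 10.961] T [0.615 0.698 0.187] tilt [-0.006  0.001] yaw 0.0015318838830603496
d [ 0.003  0.004 -0.001] w [-0.002  0.007 -0.001] calls 1 rows 0.0
```

The stud is seated at the slot's top (11 N up). I ease off, open and back out along the tool axis.

Request:
{"op": "step_arm", "data": {"rows": [{"dx":-0.003,"dy":0,"dz":-0.007,"rx":0,"ry":0,"rz":0,"fingers":-0.8},{"dx":-0.003,"dy":0,"dz":-0.007,"rx":0,"ry":0,"rz":0,"fingers":-0.8},{"dx":-0.003,"dy":0,"dz":-0.007,"rx":0,"ry":0,"rz":0,"fingers":-0.15},{"dx":-0.003,"dy":0,"dz":-0.007,"rx":0,"ry":0,"rz":0,"fingers":0.2},{"dx":-0.003,"dy":0,"dz":-0.007,"rx":0,"ry":0,"rz":0,"fingers":0.4},{"dx":-0.003,"dy":0,"dz":-0.007,"rx":0,"ry":0,"rz":0,"fingers":0.4},{"dx":-0.003,"dy":0,"dz":-0.007,"rx":0,"ry":0,"rz":0,"fingers":0.4}]}}

```text
time: 19.53
tool_pos: [545.5, -267.8, 187.2]
tool_rot: [0.003, 2.749, -0.003]
contact_force: [-1.4, 0.2, -0.5]
gripper_width: 60.1
finger_force: 0.0
```

Request:
{"op": "step_arm", "data": {"rows": [{"dx":0,"dy":0,"dz":-0.05,"rx":0,"ry":0,"rz":0,"fingers":0.4},{"dx":0,"dy":0,"dz":-0.15,"rx":0,"ry":0,"rz":0,"fingers":0.4},{"dx":0,"dy":0,"dz":-0.3,"rx":0,"ry":0,"rz":0,"fingers":0.4},{"dx":0,"dy":0,"dz":-0.5,"rx":0,"ry":0,"rz":0,"fingers":0.4},{"dx":0,"dy":0,"dz":-0.7,"rx":0,"ry":0,"rz":0,"fingers":0.4},{"dx":0,"dy":0,"dz":-0.9,"rx":0,"ry":0,"rz":0,"fingers":0.4},{"dx":0,"dy":0,"dz":-0.9,"rx":0,"ry":0,"rz":0,"fingers":0.4}]}}

```text
time: 20.12
tool_pos: [494.2, -268.8, 318.4]
tool_rot: [0.003, 2.743, -0.011]
contact_force: [1.5, -1.8, 1.4]
gripper_width: 59.5
finger_force: 0.0
```

Request:
{"op": "step_arm", "data": {"rows": [{"dx":0,"dy":0,"dz":0,"rx":0,"ry":0,"rz":0,"fingers":0.4},{"dx":0,"dy":0,"dz":0,"rx":0,"ry":0,"rz":0,"fingers":0.4},{"dx":0,"dy":0,"dz":0,"rx":0,"ry":0,"rz":0,"fingers":0.4},{"dx":0,"dy":0,"dz":0,"rx":0,"ry":0,"rz":0,"fingers":0.4},{"dx":0,"dy":0,"dz":0,"rx":0,"ry":0,"rz":0,"fingers":0.4},{"dx":0,"dy":0,"dz":0,"rx":0,"ry":0,"rz":0,"fingers":0.4},{"dx":0,"dy":0,"dz":0,"rx":0,"ry":0,"rz":0,"fingers":0.4},{"dx":0,"dy":0,"dz":0,"rx":0,"ry":0,"rz":0,"fingers":0.4},{"dx":0,"dy":0,"dz":0,"rx":0,"ry":0,"rz":0,"fingers":0.4},{"dx":0,"dy":0,"dz":0,"rx":0,"ry":0,"rz":0,"fingers":0.4}]}}

```text
time: 20.95
tool_pos: [493.9, -267.4, 312.0]
tool_rot: [0.003, 2.749, -0.003]
contact_force: [1.1, -0.3, 0.5]
gripper_width: 60.1
finger_force: 0.0
```

```bash
cat > chk.py <<'E'
from h import *
np.set_printoptions(precision=2,suppress=True)
s=state();print(s["time"],s["tool_pos"],s["contact_force"])
for n in("wrist","scene","side"):
    c=camera(n);W=cloud(c);sat=cv2.cvtColor(c["image"],cv2.COLOR_BGR2HSV)[...,1]
    m=(sat<70)&(abs(W[...,1]+267)<45)&(W[...,0]>535)&(W[...,0]<(560))&(W[...,2]>15)&(W[...,2]<215)
    P=W[m];t=P[P[:,2]>155];b=P[P[:,2]<115]
    print(n,len(P),"tab",np.percentile(t,[3,50,97],axis=0).tolist() if len(t)>3 else 0,"\n broad",np.percentile(b,[3,50,97],axis=0).tolist() if len(b)>3 else 0)
E
python3 chk.py
```

```text
20.95 [ 493.87 -267.39  312.  ] [ 1.11 -0.3   0.5 ]
wrist 1792 tab [[542.5815940957062, -284.39573872946664, 157.02510884835078], [543.4368064082099, -270.5670147897566, 184.97442498305156], [550.0345382136109, -256.67583469572315, 200.17560829550536]] 
 broad [[542.6783080236685, -295.89203039116364, 31.782871732514252], [543.3916765189947, -238.75394760084458, 83.42037081928993], [548.9117732992781, -234.57940908413798, 111.95044294720986]]
scene 821 tab [[544.326426512809, -285.792432945921, 157.16669790251368], [550.5969506583962, -273.14843664342993, 180.6136190391676], [552.7480615160905, -255.84989302620613, 202.11118890412254]] 
 broad [[544.3146482003515, -295.9777988407204, 28.182638625925602], [551.0611982166927, -270.17146357389777, 70.93038920724746], [552.9777369067602, -237.52011563562078, 110.93327193355186]]
side 507 tab [[542.8700703994105, -286.1667104193789, 157.6022208381793], [544.7853227607259, -278.3973657907584, 187.30299430600644], [550.396952924553, -256.8297667100186, 200.8537973388635]] 
 broad [[543.2506495116048, -297.41839277201547, 26.789731643892832], [544.062026669634, -286.7221505966787, 73.22837969287991], [551.0583226064684, -250.05060449796977, 111.14336504471459]]
```

It hangs upright, about 2° off vertical, between head and post. I wait two seconds for any swing to settle, then compare.

Request:
{"op": "step_arm", "data": {"rows": [{"dx":0,"dy":0,"dz":-0.1,"rx":0,"ry":0,"rz":0,"fingers":0.4},{"dx":0,"dy":0,"dz":-0.1,"rx":0,"ry":0,"rz":0,"fingers":0.4},{"dx":0,"dy":0,"dz":-0.1,"rx":0,"ry":0,"rz":0,"fingers":0.4},{"dx":0,"dy":0,"dz":-0.1,"rx":0,"ry":0,"rz":0,"fingers":0.4},{"dx":0,"dy":0,"dz":-0.1,"rx":0,"ry":0,"rz":0,"fingers":0.4},{"dx":0,"dy":0,"dz":-0.1,"rx":0,"ry":0,"rz":0,"fingers":0.4},{"dx":0,"dy":0,"dz":-0.1,"rx":0,"ry":0,"rz":0,"fingers":0.4},{"dx":0,"dy":0,"dz":-0.1,"rx":0,"ry":0,"rz":0,"fingers":0.4},{"dx":0,"dy":0,"dz":-0.1,"rx":0,"ry":0,"rz":0,"fingers":0.4},{"dx":0,"dy":0,"dz":-0.1,"rx":0,"ry":0,"rz":0,"fingers":0.4}]}}

```text
time: 21.93
tool_pos: [488.1, -267.3, 325.8]
tool_rot: [0.003, 2.749, -0.003]
contact_force: [-0.2, 0.3, 0.2]
gripper_width: 59.5
finger_force: 0.0
```

Request:
{"op": "step_arm", "data": {"rows": [{"dx":0,"dy":0,"dz":0,"rx":0,"ry":0,"rz":0,"fingers":0.4},{"dx":0,"dy":0,"dz":0,"rx":0,"ry":0,"rz":0,"fingers":0.4},{"dx":0,"dy":0,"dz":0,"rx":0,"ry":0,"rz":0,"fingers":0.4},{"dx":0,"dy":0,"dz":0,"rx":0,"ry":0,"rz":0,"fingers":0.4},{"dx":0,"dy":0,"dz":0,"rx":0,"ry":0,"rz":0,"fingers":0.4},{"dx":0,"dy":0,"dz":0,"rx":0,"ry":0,"rz":0,"fingers":0.4},{"dx":0,"dy":0,"dz":0,"rx":0,"ry":0,"rz":0,"fingers":0.4},{"dx":0,"dy":0,"dz":0,"rx":0,"ry":0,"rz":0,"fingers":0.4},{"dx":0,"dy":0,"dz":0,"rx":0,"ry":0,"rz":0,"fingers":0.4},{"dx":0,"dy":0,"dz":0,"rx":0,"ry":0,"rz":0,"fingers":0.4}]}}

```text
time: 22.77
tool_pos: [488.1, -267.4, 325.9]
tool_rot: [0.003, 2.749, -0.003]
contact_force: [-0.2, -0.6, 0.4]
gripper_width: 59.6
finger_force: 0.0
```

```bash
python3 chk.py; python3 chk.py | grep tab
```

```text
22.7667 [ 488.14 -267.35  325.9 ] [-0.16 -0.56  0.35]
wrist 1616 tab [[542.6472493842072, -284.3849703481588, 157.0454501119974], [543.4715684105875, -270.725293230608, 185.3370463580295], [550.0462892644782, -257.00804268924253, 200.23897347159874]] 
 broad [[542.6380130688858, -295.6996853008836, 30.479687341507862], [543.3763045915634, -239.05331605112417, 81.94749233976498], [547.8960767067402, -234.66615745252997, 112.78905356101224]]
scene 824 tab [[544.2195362278455, -285.09962206414104, 156.40189193761262], [550.7708108041526, -272.9851722479089, 181.61997681881445], [552.5650371530177, -256.3037937405941, 202.33400960210494]] 
 broad [[543.1694048364674, -296.1736111995091, 27.800483357581456], [550.9413055528703, -270.4198512973295, 70.72368315675703], [552.9199635367565, -236.84699307145473, 110.88658692116991]]
side 507 tab [[543.0047747086783, -286.6251284238681, 156.92799706217454], [544.7722952979494, -278.3747613553677, 186.56454305525142], [550.4123975368856, -256.82650277735587, 200.76768265274526]] 
 broad [[543.2110651144136, -297.24960993066713, 27.069040884412743], [544.0882181588722, -287.36500176241685, 71.63085228152585], [550.7770154192797, -249.60167905568662, 111.3439573068302]]
wrist 1617 tab [[542.621338552414, -284.3725414136006, 157.09688988101917], [543.4424252242941, -270.706648477165, 185.33504131138614], [550.2804123444404, -256.9828229137231, 200.243069307279]] 
scene 815 tab [[544.4244987269158, -285.2063451120831, 155.93562015714886], [550.7998786083847, -273.1356499872678, 182.18296558368922], [553.1651252436931, -257.06875040871705, 201.64096000572567]] 
side 507 tab [[543.0329010877178, -286.9416381539259, 158.11797489694698], [544.5470290729603, -278.5356617517794, 187.28480396870327], [550.5959773592883, -256.868108049791, 200.97803878094354]]
```

Readings match: the gauge is still.

```bash
python3 -c "
from station import sign_off
print(sign_off())"
```

```text
the job is handed in; nothing more can be done
None
```

The job is handed in at about 23 s: the gauge was propped on the rest, let go and retaken by its tab, and now hangs still on the grey stand's stud (felt about 4.5 mm low), tab up and about 2° off vertical; the arm is clear and the jars and label roll were not touched.

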